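Kit two brush orders on a two-tier stacking frame

TASK

Make up two kits of wooden brush parts on the stacking frames. First lay the block kit (the long rectangular bored stock and the long handle) flat on the lower frame, one in each bay; then stack the upper frame on it with all four posts fully home in the corner sockets, and set the round kit (the round bored stock and the knob) on the upper frame, one in each bay beside the rib, standing as they stand now. Leave the tin, the finished brush and the wrench alone.

Things in the scene. Friction and masses are not known exactly. Their poses are not given: they have to be found in the camera images.
- lower_frame: Lower frame, fixed: plywood deck 230 (x) x 170 (y), its top 12 mm above the origin (centre of underside). Rim 4 wide, 6 high; like divider, 8 wide, along y at x = 0: two bays, either will do; lay 120 mm parts along y at x = +-45, y = 0. Dark corner sockets at x = +-99, y = +-69: square, 19 inside, 27 outside, 25 above the deck, open above, floor at deck level.
- upper_frame_grip (a point): Upper frame, loose, 0.45 kg: deck 230 (x) x 170 (y) on 4 round posts, 12 mm, tapered feet, at x = +-99, y = +-69. Point: centre of upright grip rib, 14 (x) x 110 (y) x 36 high; deck top 18 mm, feet 88 below it. Rim 6 high. Bays x = 7 to 111 mm each side; set parts at +-58, y = 0, fingers closing along y clear the rib. Half-turn alike. Seated: 100 mm above lower origin, x parallel.
- block_stock_center (a point): Block stock: rectangular wooden brush body with three rows of small bored holes in its top, 120 (x) x 44 (y) x 28 mm high, lying flat. Point at its centre, 14 mm above its underside; z up.
- long_handle_center (a point): Long handle: wooden, lying flat, 120 mm long (x), 28 high: grip part 28 wide (y) from x = -60 to +20, then a 20 mm wide neck and 12 mm round tenon to x = +60. Flat underside, does not roll. Point midway along its length, 14 mm above its underside; z up. Take it at the point or slightly to -x.
- round_stock_center (a point): Round stock: wooden disc with bored holes in its top, 62 mm diameter, 28 mm high, lying flat. Point at its centre, 14 mm above its underside; z up.
- knob_handle_center (a point): Knob: mushroom-shaped turned wooden knob standing on its foot, 40 mm high; foot 34 mm diameter, head 42 mm diameter from 22 to 32 mm above the foot. Point on its axis 20 mm above its underside; z up.
- wax_tin: Bystander: closed steel tin, 70 mm diameter, 75 mm high, beyond the work. Origin: centre of its underside. Leave alone.
- finished_brush: Bystander: finished brush lying down, 200 mm long, beyond the work. Origin: under its middle. Leave alone.
- wrench: Bystander: steel wrench lying down, 180 mm long, beyond the work. Origin: under its middle. Leave alone.
Things that resemble listed ones, but are neither listed nor needed, are in the scene too. Leave any purple look-alike of the part that bears round_stock_center alone. What is shaped like the part that bears block_stock_center but white is not meant.

How it is judged:
By the outcome, as a careful person would: the job done as asked, in the order asked, and still so for the second after the job is handed in, with the robot touching nothing.
It also fails if it takes over 144 s, if anything falls off the work surface, if the arm or the gripper's body presses on something with over 40 N, if the wrist force passes 120 N, or if a joint passes its speed limit or range.

ROBOT

A 6-joint arm with a two-finger parallel gripper is mounted at the origin on the work surface. World frame = base frame: x ahead of the robot, y to its left, z up, the work surface at z = 0. Lengths are in m, angles in rad, forces in N, time in s.
With the tool pointing down it reaches from about 0.325 to 0.75 m from the base axis. Payload 7.6 kg.
Tool frame: the origin (TCP) lies on the centre line of the jaws, within the pads' length; the fingertips stand 11 mm ahead of it and the grasp point (between the pads) lies 8 mm behind it; z points along the fingers, y is the line along which they close (so a half turn about z gives the same grasp; the last joint's range is limited). The gripper opens to 85 mm and grips with 20 to 120 N. Pads are 22 mm wide; open, the fingers measure 114 mm over their backs; the gripper's body (76 mm by 85 mm) begins 54 mm behind the grasp point. The pads swing forward as they close: fully open they stand 13 mm farther back than shut.
Start: joints at [1.219, 0.052, 1.401, -0, 1.689, -0.07], TCP at [0.146, 0.504, 0.242] pointing down, gripper open.
Joint ranges: [-2.9, 2.9], [-0.91, 2.17], [0.12, 2.37], [-1.06, 4.2], [0.26, 2.73], [-2.93, 2.93]. Speed limits (rad/s): [2.57, 2.57, 3.01, 3.14, 3.14, 3.14].

INTERFACE

Orientations are given as a unit quaternion [w, x, y, z].
In Python, from workcell import bot gives the robot as it stands.
- The arm moves only by the shell command python3 -m handwheel 'ROWS' [FORCE]. ROWS is JSON, a list of rows, each a list of 3 entries, a list of its own where there are three numbers: the opening, from -1 (shut) to 1 (fully open), then the shift along the tool's x, y, z in mm, then the turn, a rotation vector about the tool's x, y, z in degrees. A call has 1 to 8 rows; each row shifts and turns the commanded pose from where the row before left it, along the tool's axes as they then stand; what a row does not reach is not made up. A row lasts 1/12 s, in which the tool goes at most 41.7 mm and 7.16 degrees, less where a joint would pass 70% of its speed; a pose out of reach is approached as far as the arm can. A call with a gripper value outside its range is refused whole. The fingers move at their own pace and stop on an object; FORCE is the grip in N (left out, the last holds). Time passes only in rows, so rows that do not move let the fingers close. It gives the time, the measured TCP pose, the force, the opening and the grip force at its end, in the units of the state.
- bot.state(): the state, without advancing time (a new reading comes with each control period).
- bot.get_image(name): name is "scene" or "top" or "wrist"; returns a dict with "image" (420x560x3 uint8, blue, green, red), "camera_matrix" (3x3 intrinsics, pixels), "R" (3x3) and "t" (3): a world point X has camera coordinates R X + t. Camera axes: x right, y down, z forward; pixel columns grow to the right and rows downward; lengths in m; the calibration is good to about 2 mm. The wrist camera is an equidistant fisheye: a pixel r from the principal point sees the ray r / f radians off the axis. A picture is of the moment at which its call begins. There is no depth.
- bot.finish_job(): hands the job in; it is judged then, once.
The state is a dict: "clock": time; "joint_positions": joint angles; "qd": joint speeds; "effort": joint torques, N m; "position": TCP position; "ee_rot": TCP orientation; "force": force on the tool from outside, world axes, zero at the start; "ft_torque": the same for the moment, N m; "width": finger opening in m; "finger_force": force on a finger pad.
Only numpy, scipy, OpenCV 4.12 (cv2) and the standard library are available. Lean on these libraries where they do the work, as an engineer would, in place of code of your own. Each camera call takes 0.05 s, during which the arm holds its last target. There are 200 camera calls.

## Working session

There is one attempt and no reset: what is moved stays moved. The work goes in short steps, Python scripts to look and compute and a shell command to move; the robot and the scene stay as the last step left them, time stands still between calls to the robot, and variables do not carry over. Pictures are saved under pics/ and viewed, at most 17 in all, crops included, and the job is handed in when it is done.

```bash
ls; mkdir -p pics; python3 - <<'E'
from workcell import bot
import cv2,pickle
d={}
for n in("scene","top","wrist"):
    r=bot.get_image(n);d[n]=r;cv2.imwrite(f"pics/{n}0.png",r["image"]);print(n,r["camera_matrix"].tolist(),r["R"].round(4).tolist(),r["t"].tolist())
print(bot.state())
E
```

```text
pics
scene [[467.0969862433643, 0.0, 277.3964305358914], [0.0, 467.0969862433643, 209.5999128680297], [0.0, 0.0, 1.0]] [[-0.1714, 0.9852, -0.0082], [0.8327, 0.1405, -0.5356], [-0.5265, -0.0986, -0.8444]] [0.09016129209723478, -0.39548801986841936, 1.2439061088451473]
top [[402.1784050085998, 0.0, 280.64595603222836], [0.0, 402.1784050085998, 207.0631308832482], [0.0, 0.0, 1.0]] [[0.0284, -0.9994, 0.0196], [-0.9942, -0.0302, -0.1034], [0.104, -0.0165, -0.9944]] [-0.01279996862992839, 0.5425909152077799, 0.7789977144469934]
wrist [[325.19226210127806, 0.0, 275.91064515537795], [0.0, 325.19226210127806, 210.3710628931738], [0.0, 0.0, 1.0]] [[0.2777, 0.9607, -0.0004], [0.9245, -0.2672, 0.2718], [0.261, -0.0759, -0.9624]] [-0.5247743155993431, -0.03469897272019076, 0.3762102969626393]
{'clock': 0.15, 'joint_positions': array([ 1.21868475e+00,  5.26699057e-02,  1.40144106e+00, -1.47684777e-05,
        1.68861420e+00, -7.03179591e-02]), 'qd': array([ 3.95399230e-05, -2.35294424e-03, -2.94516972e-03, -6.94638354e-04,
       -1.70915822e-03, -4.21475440e-04]), 'effort': array([ 7.85675129e-04, -3.81949997e+01, -3.60422730e+01, -3.36883818e-05,
        4.59755858e-03, -5.51463745e-05]), 'position': array([0.14591205, 0.50410459, 0.24170297]), 'ee_rot': array([-1.11544136e-04,  1.40431927e-01,  9.90090174e-01, -5.55211212e-04]), 'force': array([ 0.37235405, -0.79892677, -0.57634993]), 'ft_torque': array([ 0.01834142, -0.00629736,  0.02705261]), 'finger_force': 0.0, 'width': 0.08542420527577257}
```

View pics/top0.png

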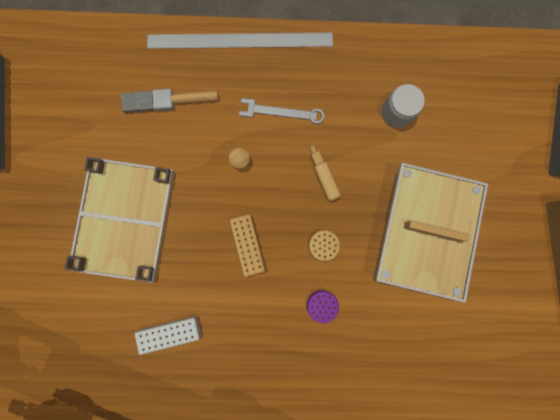

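View pics/scene0.png

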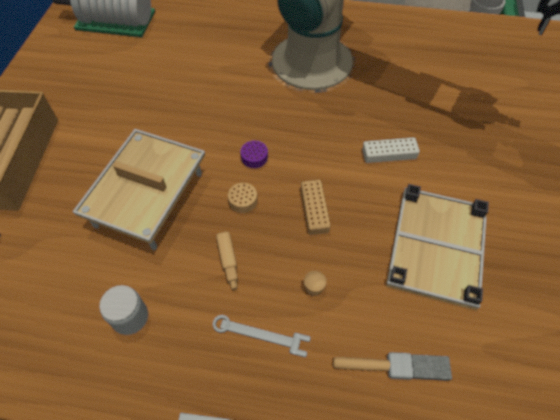

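```bash
cat > h.py <<'E'
from workcell import bot
import numpy as np,cv2
from scipy.spatial.transform import Rotation as Ro
def cam(n): return bot.get_image(n)
def unproj(c,px,z,fish=False):
    K=c["camera_matrix"];R=np.array(c["R"]);t=np.array(c["t"])
    a=(px[0]-K[0][2])/K[0][0];b=(px[1]-K[1][2])/K[1][1]
    if fish:
        r=np.hypot(a,b);s=np.sin(r)/max(r,1e-9);d=np.array([a*s,b*s,np.cos(r)])
    else: d=np.array([a,b,1.])
    C=-R.T@t;d=R.T@d
    return C+d*(z-C[2])/d[2]
def proj(c,X,fish=False):
    K=c["camera_matrix"];p=np.array(c["R"])@np.asarray(X)+np.array(c["t"])
    if fish:
        q=np.hypot(p[0],p[1]);th=np.arctan2(q,p[2]);a=p[:2]/q*th
    else: a=p[:2]/p[2]
    return np.array([K[0][0]*a[0]+K[0][2],K[1][1]*a[1]+K[1][2]])
def yaw(): # yaw of tool x in world
    s=bot.state();w=s["ee_rot"];M=Ro.from_quat([w[1],w[2],w[3],w[0]]).as_matrix();return M,s
def go(x,y,z,closedir=None):
    """shift in tool axes mm and turn about tool z deg; closedir: world angle (deg) of finger closing line"""
    M,s=yaw();d=M.T@(np.array([x,y,z])-s["position"])*1000
    a=None
    if closedir is not None:
        v=M.T@[np.cos(np.radians(closedir)),np.sin(np.radians(closedir)),0]
        a=np.degrees(np.arctan2(-v[0],v[1]));a=(a+90)%180-90
    tilt=Ro.from_matrix(M.T@np.diag([1,-1,-1])).as_rotvec()
    print("tcp",s["position"].round(4),"shift",d.round(1),"turn",None if a is None else round(a,1),"j6",s["joint_positions"][5].round(3),"zaxis",M[:,2].round(4),"clock",s["clock"])
E
python3 - <<'E'
import cv2
i=cv2.imread("pics/top0.png");
cv2.imwrite("pics/c1.png",cv2.resize(i[130:300,60:355],None,fx=2.7,fy=2.7,interpolation=3))
cv2.imwrite("pics/c2.png",cv2.resize(i[135:330,290:500],None,fx=3,fy=3,interpolation=3))
E
```

```text
(no output)
```

View pics/c1.png

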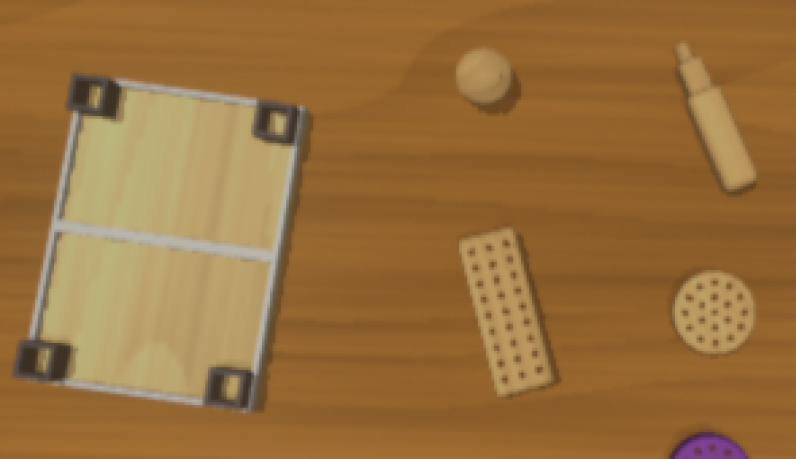

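View pics/c2.png

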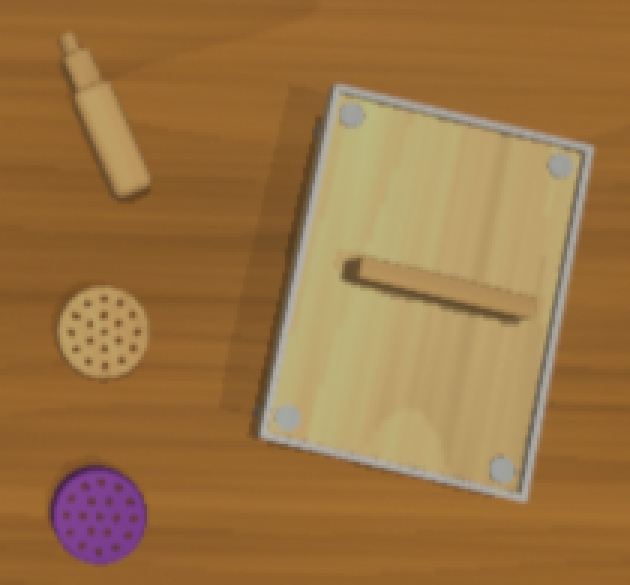

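```bash
cat > m0.py <<'E'
from h import *
c=cam("top");u1=lambda p,z:unproj(c,((p[0]+.5)/2.7-.5+60,(p[1]+.5)/2.7-.5+130),z)
u2=lambda p,z:unproj(c,((p[0]+.5)/3-.5+290,(p[1]+.5)/3-.5+135),z)
def frame(P):
    P=np.array(P)[:,:2] # TL TR BL BR
    M=np.array([[99,69],[99,-69],[-99,69],[-99,-69]])/1000.
    ce=P.mean(0);Q=P-ce;a=np.arctan2((M[:,0]*Q[:,1]-M[:,1]*Q[:,0]).sum(),(M*Q).sum())
    Rm=np.array([[np.cos(a),-np.sin(a)],[np.sin(a),np.cos(a)]])
    print(ce.round(4),np.degrees(a).round(2),"resid mm",((Q-M@Rm.T)*1000).round(1).tolist())
frame([u1(p,.037) for p in[(93,96),(276,122),(42,359),(231,386)]])
frame([u2(p,.070) for p in[(352,115),(559,166),(288,417),(502,469)]])
B=np.array([u1(p,.028) for p in[(460,240),(516,227),(553,381),(499,396)]]);print("block",B.mean(0).round(4),[np.linalg.norm(B[i]-B[i-1]).round(4) for i in range(4)])
d=(B[0]+B[1]-B[2]-B[3]);print("ang",np.degrees(np.arctan2(d[1],d[0])))
print("round",u1((714,312),.028),"knob",u1((484,75),.027))
a=u1((681,44),.016);b=u1((741,187),.018);d=a-b;print("handle",(a+b)/2,np.linalg.norm(d),np.degrees(np.arctan2(d[1],d[0])))
b=B.mean(0);go(b[0],b[1],.15,np.degrees(0))
E
python3 m0.py
```

```text
[0.5101 0.3196] -6.34 resid mm [[-2.0, -0.7], [-1.9, 1.3], [2.1, -0.9], [1.9, 0.3]]
[ 0.5008 -0.2848] -11.97 resid mm [[-0.1, -0.4], [-0.5, 0.8], [0.2, -0.3], [0.3, -0.0]]
block [0.4657 0.067  0.028 ] [np.float64(0.1178), np.float64(0.0424), np.float64(0.1163), np.float64(0.0408)]
ang 15.900269482052648
round [ 0.46894878 -0.08563865  0.028     ] knob [0.64159288 0.09073375 0.027     ]
handle [ 0.61854275 -0.08200528  0.017     ] 0.11937587871379148 23.453996078188293
tcp [0.1459 0.5042 0.2418] shift [-428.8 -330.9   92.1] turn 73.9 j6 -0.07 zaxis [-4.e-04 -9.e-04 -1.e+00] clock 0.2
```

```bash
python3 -m handwheel '[[1,[-26.8,-20.7,5.7],[0,0,0]],[1,[-26.8,-20.7,5.7],[0,0,0]],[1,[-26.8,-20.7,5.7],[0,0,0]],[1,[-26.8,-20.7,5.7],[0,0,0]],[1,[-26.8,-20.7,5.7],[0,0,0]],[1,[-26.8,-20.7,5.7],[0,0,0]],[1,[-26.8,-20.7,5.7],[0,0,0]],[1,[-26.8,-20.7,5.7],[0,0,0]]]' 40
python3 -m handwheel '[[1,[-26.8,-20.7,5.7],[0,0,0]],[1,[-26.8,-20.7,5.7],[0,0,0]],[1,[-26.8,-20.7,5.7],[0,0,0]],[1,[-26.8,-20.7,5.7],[0,0,0]],[1,[-26.8,-20.7,5.7],[0,0,0]],[1,[-26.8,-20.7,5.7],[0,0,0]],[1,[-26.8,-20.7,5.7],[0,0,0]],[1,[-26.8,-20.7,5.7],[0,0,0]]]'
python3 -m handwheel '[[1,[0,0,0],[0,0,-6.4]],[1,[0,0,0],[0,0,-6.4]],[1,[0,0,0],[0,0,-6.4]],[1,[0,0,0],[0,0,-6.4]],[1,[0,0,0],[0,0,-6.4]],[1,[0,0,0],[0,0,0]]]'
python3 - <<'E'
from h import *
go(.4657,.067,.016,105.9)
c=cam("wrist");i=c["image"].copy()
cv2.imwrite("pics/w1.png",cv2.resize(i,(784,588)))
import pickle;pickle.dump(c,open("w1.pkl","wb"))
a=np.radians(15.9)
for s,t in[(60,22),(60,-22),(-60,-22),(-60,22)]:
    print(proj(c,[.4657+s/1e3*np.cos(a)-t/1e3*np.sin(a),.067+s/1e3*np.sin(a)+t/1e3*np.cos(a),.028],True)*1.4)
E
```

```text
clock: 0.87
position: [0.3064, 0.2842, 0.1964]
ee_rot: [0.0, 0.14, 0.99, 0.0]
force: [0.7, 0.4, 0.3]
width: 0.0852
finger_force: 0.0
clock: 1.53
position: [0.4664, 0.0653, 0.1508]
ee_rot: [0.0, 0.141, 0.99, 0.0]
force: [1.0, 0.1, -0.1]
width: 0.0854
finger_force: 0.0
clock: 2.03
position: [0.4657, 0.0669, 0.1509]
ee_rot: [-0.0, -0.14, 0.99, 0.0]
force: [0.2, 0.6, -0.0]
width: 0.0855
finger_force: 0.0
tcp [0.4657 0.0669 0.1509] shift [-1.000e-01  1.000e-01  1.349e+02] turn 0.2 j6 -1.787 zaxis [-3.e-04  1.e-04 -1.e+00] clock 2.0333
[421.09113389 384.00159941]
[350.16098115 383.80521057]
[346.37764889 185.51382505]
[426.18261857 185.7785446 ]
```

View pics/w1.png

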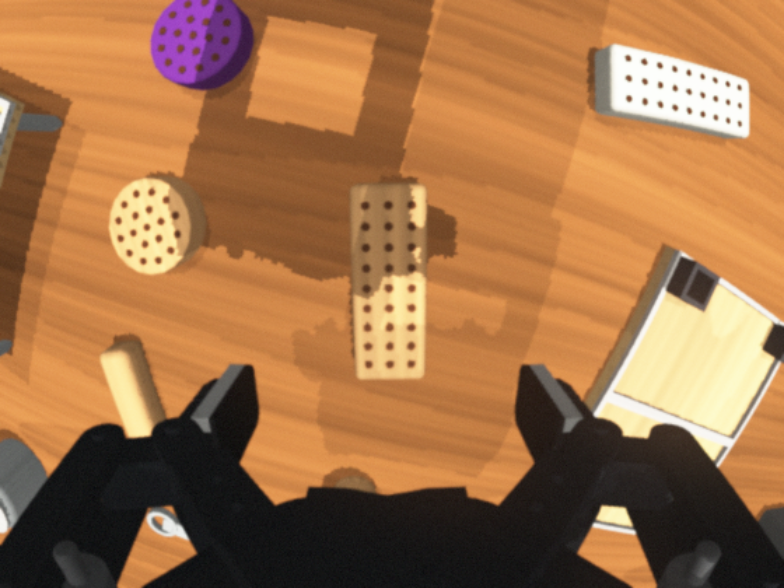

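```bash
python3 - <<'E'
from h import *
import pickle;c=pickle.load(open("w1.pkl","rb"))
P=np.array([unproj(c,(x/1.4,y/1.4),.028,True) for x,y in[(424,377),(357,379),(350,186),(426,185)]])
m=P.mean(0);d=P[0]+P[1]-P[2]-P[3];print(m,np.degrees(np.arctan2(d[1],d[0])),np.linalg.norm(d)/2)
go(m[0],m[1],.016,np.degrees(np.arctan2(d[1],d[0]))+90)
E
```

```text
[0.46314094 0.06831543 0.028     ] 16.905829884534583 0.11595753468769138
tcp [0.4657 0.0669 0.1509] shift [  2.    2.  134.9] turn -1.2 j6 -1.781 zaxis [-3.e-04  1.e-04 -1.e+00] clock 2.0833
```

```bash
python3 -m handwheel '[[0.6,[1.5,1,35],[0,0,-0.5]],[0.6,[0,0,35],[0,0,0]],[0.6,[0,0,35],[0,0,0]],[0.6,[0,0,20],[0,0,0]],[0.6,[0,0,10],[0,0,0]],[0.6,[0,0,0],[0,0,0]]]' 40
python3 -m handwheel '[[-0.2,[0,0,0],[0,0,0]],[-0.2,[0,0,0],[0,0,0]],[-0.2,[0,0,0],[0,0,0]],[-0.2,[0,0,0],[0,0,0]],[-0.2,[0,0,0],[0,0,0]]]' 40
python3 -m handwheel '[[-0.2,[0,0,-25],[0,0,0]],[-0.2,[0,0,-35],[0,0,0]],[-0.2,[0,0,-35],[0,0,0]],[-0.2,[0,0,0],[0,0,0]]]'
python3 - <<'E'
from h import *
a=np.radians(-6.34);fx,fy=.5101,.3196
for s in(45,-45):
    go(fx+s/1e3*np.cos(a),fy+s/1e3*np.sin(a),.13,-6.34)
E
```

```text
clock: 2.58
position: [0.4625, 0.0674, 0.014]
ee_rot: [-0.002, -0.141, 0.99, 0.0]
force: [0.1, -0.7, 0.3]
width: 0.0683
finger_force: 0.0
clock: 3.0
position: [0.4656, 0.0676, 0.0182]
ee_rot: [0.002, -0.142, 0.99, -0.0]
force: [0.3, 0.2, 7.9]
width: 0.043
finger_force: 43.5
clock: 3.33
position: [0.4677, 0.0678, 0.1191]
ee_rot: [0.007, -0.142, 0.99, -0.0]
force: [0.7, -0.2, -0.8]
width: 0.0432
finger_force: 42.7
tcp [0.4677 0.0678 0.1191] shift [-153.1  212.3   -9.5] turn -67.3 j6 -1.79 zaxis [ 0.0131  0.001  -0.9999] clock 3.3333
tcp [0.4677 0.0678 0.1191] shift [-70.1 247.  -10.7] turn -67.3 j6 -1.79 zaxis [ 0.0131  0.001  -0.9999] clock 3.3333
```

```bash
python3 -m handwheel '[[-0.2,[-8.8,30.9,-2],[0,0,0]],[-0.2,[-8.8,30.9,-2],[0,0,0]],[-0.2,[-8.8,30.9,-2],[0,0,0]],[-0.2,[-8.8,30.9,-2],[0,0,0]],[-0.2,[-8.8,30.9,-2],[0,0,0]],[-0.2,[-8.8,30.9,-2],[0,0,0]],[-0.2,[-8.8,30.9,-2],[0,0,0]],[-0.2,[-8.8,30.9,-2],[0,0,0]]]' 40
python3 -m handwheel '[[-0.2,[0,0,0],[0,0,-6.8]],[-0.2,[0,0,0],[0,0,-6.8]],[-0.2,[0,0,0],[0,0,-6.8]],[-0.2,[0,0,0],[0,0,-6.8]],[-0.2,[0,0,0],[0,0,-6.8]],[-0.2,[0,0,0],[0,0,-6.8]],[-0.2,[0,0,0],[0,0,-6.8]],[-0.2,[0,0,0],[0,0,-6.8]]]'
python3 -m handwheel '[[-0.2,[0,0,0],[0,0,-6.5]],[-0.2,[0,0,0],[0,0,-6.5]],[-0.2,[0,0,0],[0,0,0]],[-0.2,[0,0,0],[0,0,0]]]'
python3 - <<'E'
from h import *
import pickle
a=np.radians(-6.34);fx,fy=.5101,.3196
go(fx-.045*np.cos(a),fy-.045*np.sin(a),.028,-6.34)
c=cam("wrist");pickle.dump(c,open("w2.pkl","wb"))
cv2.imwrite("pics/w2.png",cv2.resize(c["image"],(784,588)))
for s,t in[(99,69),(99,-69),(-99,69),(-99,-69)]: print(proj(c,[fx+s/1e3*np.cos(a)-t/1e3*np.sin(a),fy+s/1e3*np.sin(a)+t/1e3*np.cos(a),.037],True)*1.4)
E
```

```text
clock: 4.0
position: [0.4618, 0.3262, 0.1276]
ee_rot: [0.0, -0.142, 0.99, 0.0]
force: [-0.2, -0.5, -1.0]
width: 0.0432
finger_force: 42.6
clock: 4.67
position: [0.4621, 0.3246, 0.1274]
ee_rot: [0.0, -0.581, 0.814, 0.0]
force: [0.0, 0.3, -0.9]
width: 0.0434
finger_force: 42.6
clock: 5.0
position: [0.462, 0.3246, 0.1273]
ee_rot: [0.0, -0.666, 0.746, -0.0]
force: [0.1, -0.2, -1.0]
width: 0.0431
finger_force: 42.6
tcp [0.462  0.3246 0.1273] shift [-0.4 -3.3 99.3] turn -0.1 j6 -2.482 zaxis [ 4.e-04  3.e-04 -1.e+00] clock 5.0
[148.66863385 412.55740887]
[114.39345657 184.71417761]
[475.19006323 422.43794255]
[490.27109152 171.25910885]
```

View pics/w2.png

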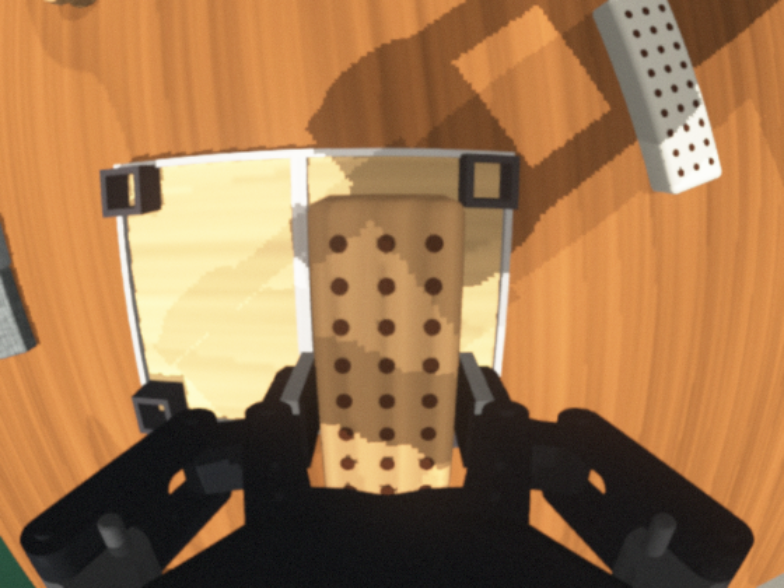

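```bash
python3 - <<'E'
from h import *
import pickle;c=pickle.load(open("w2.pkl","rb"))
U=lambda p,z:unproj(c,(p[0]/1.4,p[1]/1.4),z,True)
P=np.array([U(p,.037)[:2] for p in[(153,412),(121,191),(488,181)]])
M=np.array([[99,69],[99,-69],[-99,-69]])/1e3
ce=P.mean(0);m=M-M.mean(0);Q=P-ce
a=np.arctan2((m[:,0]*Q[:,1]-m[:,1]*Q[:,0]).sum(),(m*Q).sum());R=np.array([[np.cos(a),-np.sin(a)],[np.sin(a),np.cos(a)]])
print("frame",ce-R@M.mean(0),np.degrees(a),(Q-m@R.T)*1e3)
# block far end: row 197 edge, top z .1273-.016+.028-ish
E1=U((318,199),.139);E2=U((456,199),.139);print("end",(E1+E2)/2,"w",np.linalg.norm(E1-E2)); e=(E1+E2)/2
ax=np.array([-np.sin(a),np.cos(a)]);print("block ctr est",e[:2]+ax*.060)
# hole columns: middle col first row & nearer
H=[U((386,y),.139)[:2] for y in(243,365)];d=H[1]-H[0];print("blk axis",np.degrees(np.arctan2(d[1],d[0])),H)
f=ce-R@M.mean(0);t=f-R@[.045,0];print("target",t);go(t[0],t[1],.028,np.degrees(a))
E
```

```text
frame [0.50838705 0.32268488] -6.747598367666469 [[-2.15247873 -2.67697489]
 [-1.53076361  1.83329553]
 [ 3.68324234  0.84367936]]
end [0.45482762 0.26375294 0.139     ] w 0.03584938516958702
block ctr est [0.46187737 0.32333734]
blk axis 83.56276163139695 [array([0.45640334, 0.2754059 ]), array([0.46031131, 0.31004298])]
target [0.46369875 0.32797219]
tcp [0.462  0.3246 0.1273] shift [-3.5 -1.3 99.3] turn 0.3 j6 -2.482 zaxis [ 3.e-04  3.e-04 -1.e+00] clock 5.05
```

```bash
python3 -m handwheel '[[-0.2,[-2.6,-2.3,30],[0,0,0]],[-0.2,[0,0,30],[0,0,0]],[-0.2,[0,0,20],[0,0,0]],[-0.2,[0,0,10],[0,0,0]],[-0.2,[0,0,4],[0,0,0]],[-0.2,[0,0,2],[0,0,0]],[-0.2,[0,0,0],[0,0,0]]]' 40
python3 -m handwheel '[[0.2,[0,0,0],[0,0,0]],[0.2,[0,0,0],[0,0,0]],[0.2,[0,0,0],[0,0,0]],[0.2,[0,0,-10],[0,0,0]],[0.2,[0,0,-25],[0,0,0]],[0.5,[0,0,-35],[0,0,0]],[0.6,[0,0,-35],[0,0,0]]]'
python3 - <<'E'
from h import *
go(.6185,-.082,.13,113.4)
E
```

```text
clock: 5.63
position: [0.4652, 0.3272, 0.0322]
ee_rot: [0.001, -0.667, 0.745, -0.0]
force: [-0.3, -0.1, -0.9]
width: 0.0433
finger_force: 42.6
clock: 6.22
position: [0.4641, 0.3266, 0.1378]
ee_rot: [-0.001, -0.668, 0.745, 0.0]
force: [0.1, 0.6, 0.8]
width: 0.0677
finger_force: 0.0
tcp [0.4641 0.3266 0.1378] shift [ 389.3 -198.     7.8] turn 60.4 j6 -2.484 zaxis [-9.e-04 -5.e-04 -1.e+00] clock 6.2167
```

```bash
python3 -m handwheel '[[0.6,[0,0,0],[0,0,7]],[0.6,[0,0,0],[0,0,7]],[0.6,[0,0,0],[0,0,7]],[0.6,[0,0,0],[0,0,7]],[0.6,[0,0,0],[0,0,7]],[0.6,[0,0,0],[0,0,7]],[0.6,[0,0,0],[0,0,7]],[0.6,[0,0,0],[0,0,7]]]'
python3 -m handwheel '[[0.6,[0,0,0],[0,0,4.4]],[0.6,[0,0,0],[0,0,0]],[0.6,[0,0,0],[0,0,0]]]'
python3 - <<'E'
from h import *
go(.6185,-.082,.13,113.4)
E
```

```text
clock: 6.88
position: [0.4647, 0.327, 0.1375]
ee_rot: [0.001, -0.237, 0.972, 0.0]
force: [1.2, 0.3, -0.0]
width: 0.0685
finger_force: 0.0
clock: 7.13
position: [0.4647, 0.3269, 0.1371]
ee_rot: [0.001, -0.204, 0.979, 0.0]
force: [-0.2, -0.4, -0.0]
width: 0.0686
finger_force: 0.0
tcp [0.4647 0.3269 0.1371] shift [  22.  -436.3    7. ] turn 0.1 j6 -1.433 zaxis [ 1.e-03  6.e-04 -1.e+00] clock 7.1333
```

```bash
python3 -m handwheel '[[0.6,[1.6,-31.2,0],[0,0,0]],[0.6,[1.6,-31.2,0],[0,0,0]],[0.6,[1.6,-31.2,0],[0,0,0]],[0.6,[1.6,-31.2,0],[0,0,0]],[0.6,[1.6,-31.2,0],[0,0,0]],[0.6,[1.6,-31.2,0],[0,0,0]],[0.6,[1.6,-31.2,0],[0,0,0]]]'
python3 -m handwheel '[[0.6,[1.6,-31.2,1],[0,0,0]],[0.6,[1.6,-31.2,1],[0,0,0]],[0.6,[1.6,-31.2,1],[0,0,0]],[0.6,[1.6,-31.2,1],[0,0,0]],[0.6,[1.6,-31.2,1],[0,0,0]],[0.6,[1.6,-31.2,1],[0,0,0]],[0.6,[1.6,-31.2,1],[0,0,0]],[0.6,[0,0,0],[0,0,0]]]'
python3 -m handwheel '[[0.6,[0,0,0],[0,0,0]],[0.6,[0,0,0],[0,0,0]]]'
python3 - <<'E'
from h import *
import pickle
go(.6185,-.082,.02,113.4)
c=cam("wrist");pickle.dump(c,open("w3.pkl","wb"))
cv2.imwrite("pics/w3.png",cv2.resize(c["image"],(784,588)))
a=np.radians(23.4)
for s in(60,-60):print(proj(c,[.6185+s/1e3*np.cos(a),-.082+s/1e3*np.sin(a),.028 if s<0 else .02],True)*1.4)
E
```

```text
clock: 7.72
position: [0.5413, 0.1204, 0.1368]
ee_rot: [0.0, -0.204, 0.979, 0.0]
force: [-0.5, 0.3, -0.7]
width: 0.0681
finger_force: 0.0
clock: 8.38
position: [0.6179, -0.0882, 0.1291]
ee_rot: [0.0, -0.201, 0.98, -0.001]
force: [-0.8, 1.0, 0.0]
width: 0.0683
finger_force: 0.0
clock: 8.55
position: [0.617, -0.0826, 0.1292]
ee_rot: [0.0, -0.203, 0.979, 0.0]
force: [1.1, -0.0, -0.2]
width: 0.0683
finger_force: 0.0
tcp [ 0.617  -0.0826  0.1292] shift [-1.600e+00 -1.000e-01  1.092e+02] turn 0.0 j6 -2.172 zaxis [-1.e-04  5.e-04 -1.e+00] clock 8.55
[385.64400116 396.61126478]
[385.78059373 189.75553819]
```

View pics/w3.png

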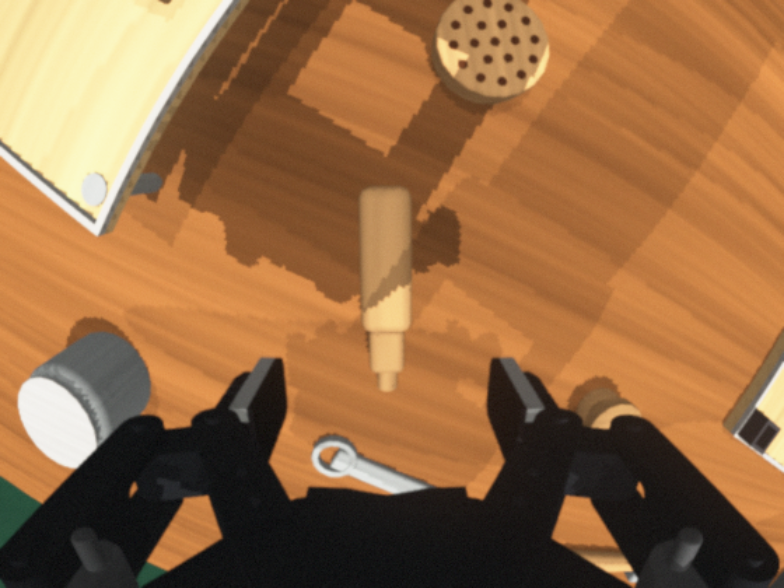

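```bash
python3 -m handwheel '[[0.4,[3,0.3,30],[0,0,0]],[0.4,[0,0,30],[0,0,0]],[0.4,[0,0,25],[0,0,0]],[0.4,[0,0,15],[0,0,0]],[0.4,[0,0,7],[0,0,0]],[0.4,[0,0,1],[0,0,0]],[0.4,[0,0,0],[0,0,0]]]' 40
python3 -m handwheel '[[-0.5,[0,0,0],[0,0,0]],[-0.5,[0,0,0],[0,0,0]],[-0.5,[0,0,0],[0,0,0]],[-0.5,[0,0,0],[0,0,0]],[-0.5,[0,0,0],[0,0,0]],[-0.5,[0,0,0],[0,0,0]],[-0.5,[0,0,0],[0,0,0]]]' 40
python3 -m handwheel '[[-0.5,[0,0,-25],[0,0,0]],[-0.5,[0,0,-35],[0,0,0]],[-0.5,[0,0,-35],[0,0,0]],[-0.5,[0,0,-15],[0,0,0]],[-0.5,[0,0,0],[0,0,0]],[-0.5,[0,0,0],[0,0,0]]]'
python3 - <<'E'
from h import *
a=np.radians(-6.5);f=(.509,.3215)
go(f[0]+.045*np.cos(a),f[1]+.045*np.sin(a),.13,-6.5)
E
```

```text
clock: 9.18
position: [0.6146, -0.0833, 0.0219]
ee_rot: [0.0, -0.203, 0.979, -0.0]
force: [0.8, 0.1, 0.1]
width: 0.0598
finger_force: 0.0
clock: 9.77
position: [0.6153, -0.0841, 0.0228]
ee_rot: [0.001, -0.202, 0.979, -0.0]
force: [0.3, 0.7, 5.8]
width: 0.0268
finger_force: 42.1
clock: 10.27
position: [0.6145, -0.084, 0.1317]
ee_rot: [0.001, -0.202, 0.979, -0.0]
force: [0.1, 0.2, -2.1]
width: 0.027
finger_force: 41.2
tcp [ 0.6145 -0.084   0.1317] shift [-102.9  391.7    1.5] turn -60.1 j6 -2.174 zaxis [ 1.6e-03 -2.0e-04 -1.0e+00] clock 10.2667
```

```bash
python3 -m handwheel '[[-0.5,[-7.8,30,0],[0,0,0]],[-0.5,[-7.8,30,0],[0,0,0]],[-0.5,[-7.8,30,0],[0,0,0]],[-0.5,[-7.8,30,0],[0,0,0]],[-0.5,[-7.8,30,0],[0,0,0]],[-0.5,[-7.8,30,0],[0,0,0]],[-0.5,[-7.8,30,0],[0,0,0]]]'
python3 -m handwheel '[[-0.5,[-7.8,30,0],[0,0,0]],[-0.5,[-7.8,30,0],[0,0,0]],[-0.5,[-7.8,30,0],[0,0,0]],[-0.5,[-7.8,30,0],[0,0,0]],[-0.5,[-7.8,30,0],[0,0,0]],[-0.5,[-7.8,30,0],[0,0,0]],[-0.5,[0,0,0],[0,0,0]]]'
python3 -m handwheel '[[-0.5,[0,0,0],[0,0,-7]],[-0.5,[0,0,0],[0,0,-7]],[-0.5,[0,0,0],[0,0,-7]],[-0.5,[0,0,0],[0,0,-7]],[-0.5,[0,0,0],[0,0,-7]],[-0.5,[0,0,0],[0,0,-7]],[-0.5,[0,0,0],[0,0,-7]],[-0.5,[0,0,0],[0,0,-7]]]'
python3 -m handwheel '[[-0.5,[0,0,0],[0,0,-4]],[-0.5,[0,0,0],[0,0,0]],[-0.5,[0,0,0],[0,0,0]]]'
python3 - <<'E'
from h import *
import pickle
a=np.radians(-6.5);f=(.509,.3215)
go(f[0]+.045*np.cos(a)+.004*np.sin(a),f[1]+.045*np.sin(a)-.004*np.cos(a),.035,-6.5)
c=cam("wrist");pickle.dump(c,open("w4.pkl","wb"))
cv2.imwrite("pics/w4.png",cv2.resize(c["image"],(784,588)))
for s,t in[(99,69),(99,-69),(-99,69),(-99,-69)]: print(proj(c,[f[0]+s/1e3*np.cos(a)-t/1e3*np.sin(a),f[1]+s/1e3*np.sin(a)+t/1e3*np.cos(a),.037],True)*1.4)
E
```

```text
clock: 10.85
position: [0.5796, 0.1317, 0.1282]
ee_rot: [-0.002, -0.202, 0.979, 0.0]
force: [-0.3, 0.5, -0.6]
width: 0.0269
finger_force: 41.2
clock: 11.43
position: [0.55, 0.3189, 0.1279]
ee_rot: [-0.002, -0.205, 0.979, 0.0]
force: [0.4, -0.1, -0.9]
width: 0.0273
finger_force: 41.2
clock: 12.1
position: [0.5519, 0.3135, 0.1282]
ee_rot: [-0.002, -0.641, 0.768, 0.001]
force: [-0.1, -1.1, -1.5]
width: 0.0269
finger_force: 41.2
clock: 12.35
position: [0.5521, 0.3137, 0.129]
ee_rot: [-0.002, -0.664, 0.748, 0.0]
force: [-0.6, -0.4, -0.1]
width: 0.0274
finger_force: 41.2
tcp [0.5521 0.3137 0.129 ] shift [ 1.  -1.5 94. ] turn -0.3 j6 -2.564 zaxis [-0.0029 -0.0014 -1.    ] clock 12.35
[290.41221197 425.19090083]
[272.41168265 177.680988  ]
[615.88055994 414.19792579]
[648.02965442 186.76337678]
```

View pics/w4.png

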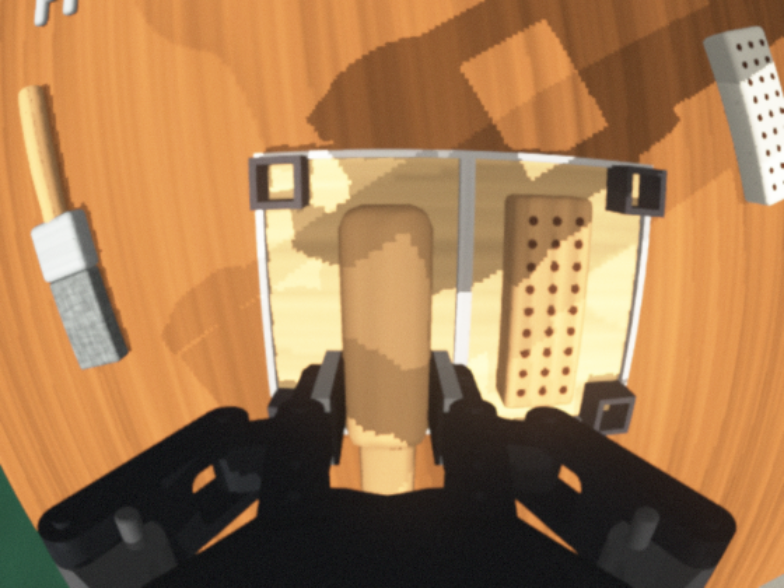

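```bash
python3 -m handwheel '[[-0.5,[0,-1.5,30],[0,0,0]],[-0.5,[0,0,30],[0,0,0]],[-0.5,[0,0,18],[0,0,0]],[-0.5,[0,0,9],[0,0,0]],[-0.5,[0,0,4],[0,0,0]],[-0.5,[0,0,2],[0,0,0]],[-0.5,[0,0,0],[0,0,0]],[-0.5,[0,0,0],[0,0,0]]]' 40
python3 -m handwheel '[[-0.1,[0,0,0],[0,0,0]],[-0.1,[0,0,0],[0,0,0]],[-0.1,[0,0,0],[0,0,0]],[-0.1,[0,0,-10],[0,0,0]],[-0.1,[0,0,-25],[0,0,0]],[0,[0,0,-35],[0,0,0]],[0,[0,0,-35],[0,0,0]],[0,[0,0,-35],[0,0,0]]]'
python3 -m handwheel '[[0,[0,0,0],[0,0,7]],[0,[0,0,0],[0,0,7]],[0,[0,0,0],[0,0,7]],[0,[0,0,0],[0,0,7]],[0,[0,0,0],[0,0,7]],[0,[0,0,0],[0,0,7]],[0,[0,0,0],[0,0,7]],[0,[0,0,0],[0,0,7]]]'
python3 -m handwheel '[[0,[0,0,0],[0,0,0]],[0,[0,0,0],[0,0,0]]]'
python3 - <<'E'
from h import *
go(.5008,-.2848,.2,-12)
c=cam("scene");i=c["image"][150:330,350:520]
cv2.imwrite("pics/s1.png",cv2.resize(i,None,fx=3.3,fy=3.3,interpolation=3))
E
```

```text
clock: 13.07
position: [0.5551, 0.3145, 0.0398]
ee_rot: [0.001, -0.665, 0.747, -0.0]
force: [-0.1, 0.0, -0.5]
width: 0.027
finger_force: 41.2
clock: 13.73
position: [0.554, 0.314, 0.1807]
ee_rot: [0.0, -0.665, 0.747, -0.0]
force: [0.2, 0.7, 0.6]
width: 0.0426
finger_force: 0.0
clock: 14.4
position: [0.5543, 0.3141, 0.1792]
ee_rot: [0.0, -0.234, 0.972, 0.0]
force: [0.3, -0.3, -0.9]
width: 0.0422
finger_force: 0.0
clock: 14.57
position: [0.5543, 0.3142, 0.1789]
ee_rot: [0.0, -0.238, 0.971, 0.0]
force: [-0.1, -0.6, -1.2]
width: 0.0426
finger_force: 0.0
tcp [0.5543 0.3142 0.1789] shift [ 324.6 -506.2  -21.4] turn -50.4 j6 -1.594 zaxis [ 8.e-04  5.e-04 -1.e+00] clock 14.5667
```

View pics/s1.png

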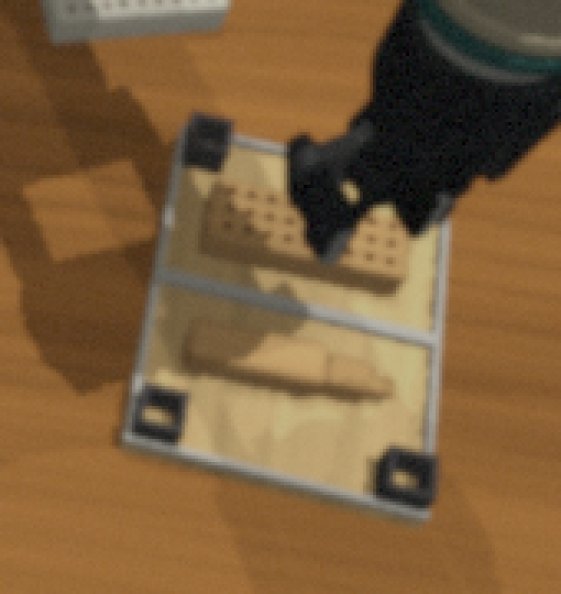

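```bash
cat > fit.py <<'E'
from h import *
import pickle
from scipy.optimize import minimize
S=8
def poly(c,pts,fish,roi):
    p=np.array([proj(c,X,fish) for X in pts]);return ((p-[roi[0],roi[1]]+.5)*S*16).astype(np.int32)
def render(c,par,fish,roi,socks):
    m=np.zeros(((roi[3]-roi[1])*S,(roi[2]-roi[0])*S),np.float32)
    a=np.radians(par[2]);R=np.array([[np.cos(a),-np.sin(a)],[np.sin(a),np.cos(a)]])
    for sx,sy in socks:
        def sq(h,z):return [[*(np.array(par[:2])/1e3+R@[sx*.099+i*h,sy*.069+j*h]),z] for i,j in[(-1,-1),(1,-1),(1,1),(-1,1)]]
        hull=cv2.convexHull(poly(c,sq(.0135,.037)+sq(.0135,.012),fish,roi))
        cv2.fillPoly(m,[hull],1,shift=4)
        A=np.zeros_like(m);B=np.zeros_like(m)
        cv2.fillPoly(A,[poly(c,sq(.0095,.037),fish,roi)],1,shift=4);cv2.fillPoly(B,[poly(c,sq(.0095,.012),fish,roi)],1,shift=4)
        m[(A*B)>0]=0
    return cv2.resize(m,None,fx=1/S,fy=1/S,interpolation=cv2.INTER_AREA)
def fit(items,x0):
    # items: (cam, image, fish, socks)
    pre=[]
    for c,im,fish,socks in items:
        D=np.clip((110-cv2.cvtColor(im,cv2.COLOR_BGR2GRAY).astype(np.float32))/60,0,1)
        a=np.radians(x0[2]);ctr=[proj(c,[x0[0]/1e3+sx*.099*np.cos(a)-sy*.069*np.sin(a),x0[1]/1e3+sx*.099*np.sin(a)+sy*.069*np.cos(a),.03],fish) for sx,sy in socks]
        for s,k in zip(socks,ctr): pre.append((c,fish,[s],[int(k[0])-20,int(k[1])-20,int(k[0])+20,int(k[1])+20],D))
    def cost(q):
        e=0
        for c,f,s,r,D in pre:
            d=D[r[1]:r[3],r[0]:r[2]];e+=((cv2.GaussianBlur(render(c,q,f,r,s),(0,0),.7)-d)**2).sum()
        return e
    r=minimize(cost,x0,method="Nelder-Mead",options=dict(initial_simplex=np.array(x0)+np.array([[0,0,0],[5,0,0],[0,5,0],[0,0,2]]),xatol=.05,fatol=.01))
    return r.x.round(2),round(r.fun,1),round(cost(x0),1)
if __name__=="__main__":
    al=[(1,1),(1,-1),(-1,1),(-1,-1)];x0=[509,321.5,-6.5]
    t=cam("top");s=cam("scene");w2=pickle.load(open("w2.pkl","rb"));w4=pickle.load(open("w4.pkl","rb"))
    T=(t,cv2.imread("pics/top0.png"),False,al);Sc=(s,cv2.imread("pics/scene0.png"),False,al)
    W2=(w2,w2["image"],True,[(1,-1),(-1,-1)]);W4=(w4,w4["image"],True,[(1,-1),(-1,-1),(-1,1)])
    for n,i in dict(top=[T],scene=[Sc],w2=[W2],w4=[W4],all=[T,Sc,W2,W4]).items(): print(n,fit(i,x0))
E
python3 fit.py
```

```text
top (array([510.59, 323.25,  -6.49]), np.float64(182.8), np.float32(237.1))
scene (array([509.45, 323.27,  -6.71]), np.float64(200.6), np.float32(236.9))
w2 (array([507.9 , 326.12,  -5.58]), np.float64(304.6), np.float32(667.8))
w4 (array([510.42, 326.61,  -5.53]), np.float64(988.8), np.float32(1416.2))
all (array([509.37, 324.99,  -6.34]), np.float64(1848.2), np.float32(2558.0))
```

```bash
python3 -m handwheel '[[0,[0,0,-2],[0,0,7]],[0,[0,0,-2],[0,0,7]],[0,[0,0,-2],[0,0,7]],[0,[0,0,-2],[0,0,7]],[0,[0,0,-2],[0,0,7]],[0,[0,0,-2],[0,0,7]],[0,[0,0,-2],[0,0,7]],[0,[0,0,-2],[0,0,7]]]'
python3 -m handwheel '[[0,[0,0,0],[0,0,7]],[0,[0,0,0],[0,0,7]],[0,[0,0,0],[0,0,7]],[0,[0,0,0],[0,0,7]],[0,[0,0,0],[0,0,7]],[0,[0,0,0],[0,0,7]],[0,[0,0,0],[0,0,7]],[0,[0,0,0],[0,0,7]]]'
python3 -m handwheel '[[0,[0,0,0],[0,0,7]],[0,[0,0,0],[0,0,7]],[0,[0,0,0],[0,0,3.6]],[0,[0,0,0],[0,0,0]],[0,[0,0,0],[0,0,0]]]'
python3 - <<'E'
from h import *
go(.5008,-.2848,.2,-12)
E
```

```text
clock: 15.38
position: [0.5542, 0.3141, 0.1943]
ee_rot: [0.0, 0.249, 0.968, 0.0]
force: [-0.5, 0.4, -1.6]
width: 0.0428
finger_force: 0.0
clock: 16.05
position: [0.5542, 0.3141, 0.1942]
ee_rot: [-0.0, 0.675, 0.738, 0.0]
force: [-0.3, 0.4, 0.2]
width: 0.0424
finger_force: 0.0
clock: 16.47
position: [0.5542, 0.3141, 0.1942]
ee_rot: [-0.0, 0.777, 0.629, 0.0]
force: [-0.2, -0.4, 0.6]
width: 0.0428
finger_force: 0.0
tcp [0.5542 0.3141 0.1942] shift [-596.9   72.8   -5.9] turn -0.0 j6 0.668 zaxis [-0.e+00  1.e-04 -1.e+00] clock 16.4667
```

```bash
python3 -m handwheel '[[0,[-33,4,0],[0,0,0]],[0,[-33,4,0],[0,0,0]],[0,[-33,4,0],[0,0,0]],[0,[-33,4,0],[0,0,0]],[0,[-33,4,0],[0,0,0]],[0,[-33,4,0],[0,0,0]]]'
python3 -m handwheel '[[0,[-33,4,0],[0,0,0]],[0,[-33,4,0],[0,0,0]],[0,[-33,4,0],[0,0,0]],[0,[-33,4,0],[0,0,0]],[0,[-33,4,0],[0,0,0]],[0,[-33,4,0],[0,0,0]]]'
python3 -m handwheel '[[0,[-33,4,0],[0,0,0]],[0,[-33,4,0],[0,0,0]],[0,[-33,4,0],[0,0,0]],[0,[-33,4,0],[0,0,0]],[0,[-33,4,0],[0,0,0]],[0,[-33,4,0],[0,0,0]]]'
python3 -m handwheel '[[0,[0,0,0],[0,0,0]],[0,[0,0,0],[0,0,0]],[0,[0,0,0],[0,0,0]]]'
python3 - <<'E'
from h import *
import pickle
go(.5008,-.2848,.086,-12)
c=cam("wrist");pickle.dump(c,open("w5.pkl","wb"))
cv2.imwrite("pics/w5.png",cv2.resize(c["image"],(784,588)))
a=np.radians(-12);f=(.5008,-.2848)
for s,t,z in[(7,55,106),(-7,55,106),(7,-55,106),(-7,-55,106),(99,69,70),(99,-69,70),(-99,69,70),(-99,-69,70)]: print(s,t,(proj(c,[f[0]+s/1e3*np.cos(a)-t/1e3*np.sin(a),f[1]+s/1e3*np.sin(a)+t/1e3*np.cos(a),z/1e3],True)*1.4).round(1))
E
```

```text
clock: 16.97
position: [0.5353, 0.1141, 0.1943]
ee_rot: [0.0, 0.777, 0.629, 0.0]
force: [0.3, 0.5, -0.5]
width: 0.0426
finger_force: 0.0
clock: 17.47
position: [0.5168, -0.0846, 0.1944]
ee_rot: [0.0, 0.777, 0.629, 0.0]
force: [1.2, 0.8, -0.5]
width: 0.0425
finger_force: 0.0
clock: 17.97
position: [0.4982, -0.2833, 0.1943]
ee_rot: [0.0, 0.777, 0.629, 0.0]
force: [-0.1, 0.9, -0.2]
width: 0.0428
finger_force: 0.0
clock: 18.22
position: [0.4986, -0.2814, 0.194]
ee_rot: [-0.0, 0.778, 0.628, 0.0]
force: [-0.0, -0.6, -1.0]
width: 0.0427
finger_force: 0.0
tcp [ 0.4986 -0.2814  0.194 ] shift [ -2.9   2.9 108. ] turn -0.2 j6 -0.366 zaxis [-0.e+00  5.e-04 -1.e+00] clock 18.2167
7 55 [406.9 204.7]
-7 55 [377.5 204.7]
7 -55 [404.7 409.7]
-7 -55 [379.1 409.8]
99 69 [561.9 180.2]
99 -69 [541.7 396. ]
-99 69 [219.4 180.4]
-99 -69 [239.7 397. ]
```

View pics/w5.png

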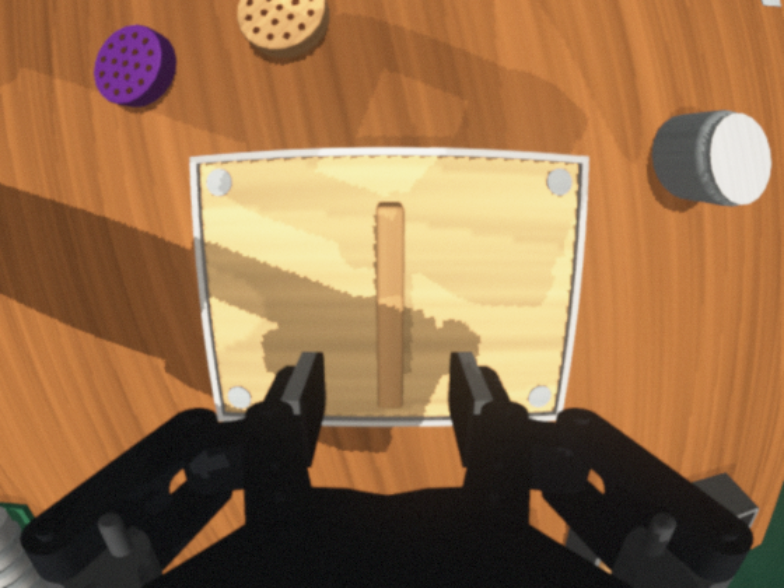

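```bash
python3 -m handwheel '[[0,[-3.2,2.2,30],[0,0,-0.2]],[0,[0,0,30],[0,0,0]],[0,[0,0,25],[0,0,0]],[0,[0,0,15],[0,0,0]],[0,[0,0,7],[0,0,0]],[0,[0,0,1],[0,0,0]],[0,[0,0,0],[0,0,0]],[0,[0,0,0],[0,0,0]]]' 100
python3 -m handwheel '[[-0.9,[0,0,0],[0,0,0]],[-0.9,[0,0,0],[0,0,0]],[-0.9,[0,0,0],[0,0,0]],[-0.9,[0,0,0],[0,0,0]],[-0.9,[0,0,0],[0,0,0]],[-0.9,[0,0,0],[0,0,0]],[-0.9,[0,0,0],[0,0,0]],[-0.9,[0,0,0],[0,0,0]]]' 100
python3 - <<'E'
from h import *
go(.5,-.285,.2,-12);print(bot.state()["force"],bot.state()["ft_torque"])
E
```

```text
clock: 18.93
position: [0.501, -0.2853, 0.0878]
ee_rot: [0.001, 0.777, 0.629, 0.0]
force: [-0.3, 0.6, 0.3]
width: 0.0429
finger_force: 0.0
clock: 19.6
position: [0.5007, -0.2856, 0.0874]
ee_rot: [0.001, 0.777, 0.629, 0.0]
force: [-0.2, 1.0, 6.1]
width: 0.0126
finger_force: 97.9
tcp [ 0.5007 -0.2856  0.0874] shift [   0.3   -0.6 -112.6] turn -0.0 j6 -0.372 zaxis [ 0.002 -0.001 -1.   ] clock 19.6
[-0.18045975  0.9994866   6.0903075 ] [ 0.14078201  0.1708048  -0.00625616]
```

```bash
python3 -m handwheel '[[-0.9,[0,0,-5],[0,0,0]],[-0.9,[0,0,-10],[0,0,0]],[-0.9,[0,0,-20],[0,0,0]],[-0.9,[0,0,-25],[0,0,0]],[-0.9,[0,0,-25],[0,0,0]],[-0.9,[0,0,-20],[0,0,0]],[-0.9,[0,0,-7],[0,0,0]],[-0.9,[0,0,0],[0,0,0]]]' 100
python3 - <<'E'
from h import *
go(.51,.3238,.2,-6.5);print(bot.state()["force"],bot.state()["ft_torque"])
E
```

```text
clock: 20.27
position: [0.5007, -0.2856, 0.2002]
ee_rot: [0.002, 0.777, 0.629, 0.001]
force: [1.1, 0.6, -3.5]
width: 0.0124
finger_force: 97.9
tcp [ 0.5007 -0.2856  0.2002] shift [ 598.  -118.1   -0.9] turn -5.5 j6 -0.372 zaxis [ 0.003  -0.0019 -1.    ] clock 20.2667
[ 1.07219166  0.57082589 -3.50126468] [-0.0009332   0.05616186  0.05881773]
```

```bash
python3 -m handwheel '[[-0.9,[8.3,-1.6,0],[0,0,0]],[-0.9,[16.6,-3.3,0],[0,0,0]],[-0.9,[25,-5,0],[0,0,0]],[-0.9,[25,-5,0],[0,0,0]],[-0.9,[25,-5,0],[0,0,0]],[-0.9,[25,-5,0],[0,0,0]],[-0.9,[25,-5,0],[0,0,0]],[-0.9,[25,-5,0],[0,0,0]]]'
python3 -m handwheel '[[-0.9,[25,-5,0],[0,0,0]],[-0.9,[25,-5,0],[0,0,0]],[-0.9,[25,-5,0],[0,0,0]],[-0.9,[25,-5,0],[0,0,0]],[-0.9,[25,-5,0],[0,0,0]],[-0.9,[25,-5,0],[0,0,0]],[-0.9,[25,-5,0],[0,0,0]],[-0.9,[25,-5,0],[0,0,0]]]'
python3 -m handwheel '[[-0.9,[25,-5,0],[0,0,0]],[-0.9,[25,-5,0],[0,0,0]],[-0.9,[25,-5,0],[0,0,0]],[-0.9,[25,-5,0],[0,0,0]],[-0.9,[25,-5,0],[0,0,0]],[-0.9,[25,-5,0],[0,0,0]],[-0.9,[25,-5,0],[0,0,0]],[-0.9,[16,-3,0],[0,0,0]]]'
python3 -m handwheel '[[-0.9,[7,-1.4,0],[0,0,-1]],[-0.9,[0,0,0],[0,0,-2]],[-0.9,[0,0,0],[0,0,-2]],[-0.9,[0,0,0],[0,0,-0.5]],[-0.9,[0,0,0],[0,0,0]],[-0.9,[0,0,0],[0,0,0]],[-0.9,[0,0,0],[0,0,0]],[-0.9,[0,0,0],[0,0,0]]]'
python3 - <<'E'
from h import *
import pickle
go(.51,.3238,.15,-6.5);print(bot.state()["force"],bot.state()["ft_torque"])
c=cam("wrist");pickle.dump(c,open("w6.pkl","wb"));cv2.imwrite("pics/w6.png",cv2.resize(c["image"],(784,588)))
E
```

```text
clock: 20.93
position: [0.5012, -0.1049, 0.1956]
ee_rot: [-0.002, 0.777, 0.629, -0.001]
force: [0.6, 0.0, -3.5]
width: 0.0124
finger_force: 97.7
clock: 21.6
position: [0.5036, 0.0987, 0.1956]
ee_rot: [-0.001, 0.777, 0.629, -0.002]
force: [0.7, 0.4, -3.8]
width: 0.0125
finger_force: 97.7
clock: 22.27
position: [0.506, 0.294, 0.1953]
ee_rot: [-0.001, 0.777, 0.63, -0.002]
force: [0.3, -0.9, -3.2]
width: 0.0125
finger_force: 97.7
clock: 22.93
position: [0.5079, 0.2987, 0.198]
ee_rot: [-0.0, 0.747, 0.665, -0.0]
force: [0.0, 0.4, -3.5]
width: 0.0123
finger_force: 97.8
tcp [0.5079 0.2987 0.198 ] shift [25.2 -0.7 48. ] turn -0.1 j6 0.584 zaxis [-2.e-04 -0.e+00 -1.e+00] clock 22.9333
[ 0.01737729  0.4420325  -3.5327484 ] [-0.02258267  0.03285198 -0.01377787]
```

View pics/w6.png

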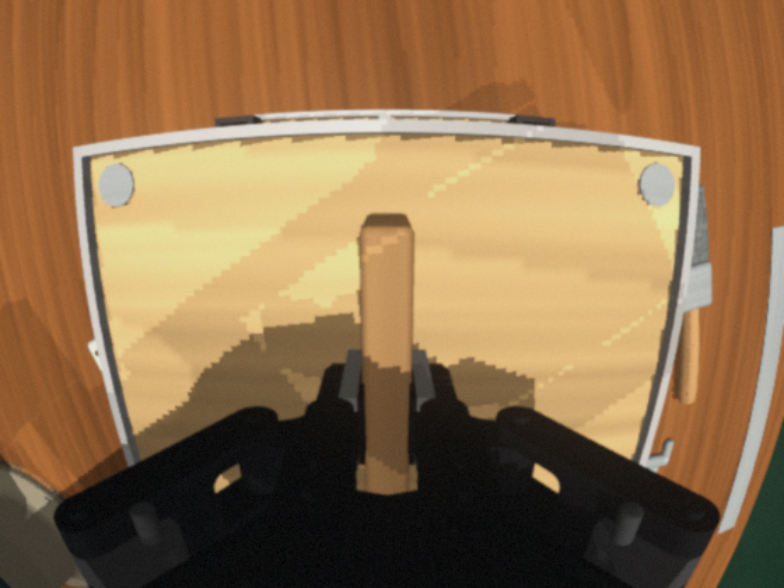

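```bash
python3 - <<'E'
from h import *
import pickle;c=pickle.load(open("w6.pkl","rb"))
U=lambda p,z:unproj(c,(p[0]/1.4,p[1]/1.4),z,True)
T=np.array([.5079,.2987]);a=np.radians(-6.5);R=np.array([[np.cos(a),-np.sin(a)],[np.sin(a),np.cos(a)]])
loc=lambda P:((P[:2]-T)@R*1e3).round(1)
print("posts",loc(U((117,185),.198-.018)),loc(U((657,185),.198-.018)),"ribends",loc(U((387,227),.198+.018)),loc(U((387,466),.198+.018)))
A=U((215,118),.037);B=U((553,118),.037);print("sock outer corners rel tcp",loc(A),loc(B)); 
m=(A+B)[:2]/2-R@[0,.0825];print("lower centre est",m)
go(.51,.3238,.15,-6.5)
E
```

```text
posts [-97.8  68.7] [98.4 68.5] ribends [ 0.1 54.7] [  0.1 -16.2]
sock outer corners rel tcp [-112.5  107.6] [109.2 107. ]
lower centre est [0.50909387 0.32353919]
tcp [0.5079 0.2987 0.1981] shift [25.1 -0.8 48.1] turn -0.1 j6 0.584 zaxis [-0.e+00  1.e-04 -1.e+00] clock 22.9833
```

```bash
python3 -m handwheel '[[-0.9,[10,-0.6,5],[0,0,0]],[-0.9,[10,-0.6,15],[0,0,0]],[-0.9,[5,0,18],[0,0,0]],[-0.9,[0,0,15],[0,0,0]],[-0.9,[0,0,5],[0,0,0]],[-0.9,[0,0,0],[0,0,0]],[-0.9,[0,0,0],[0,0,0]],[-0.9,[0,0,0],[0,0,0]]]'
python3 - <<'E'
from h import *
go(.5095,.3236,.1,-6.5);print(bot.state()["force"],bot.state()["ft_torque"])
E
```

```text
clock: 23.65
position: [0.5101, 0.3242, 0.1415]
ee_rot: [0.0, 0.746, 0.666, 0.001]
force: [-0.2, -0.4, -3.5]
width: 0.0125
finger_force: 97.6
tcp [0.5101 0.3242 0.1415] shift [-0.7 -0.6 41.5] turn -0.1 j6 0.619 zaxis [ 0.002   0.0012 -1.    ] clock 23.65
[-0.23534378 -0.4162337  -3.52046   ] [-0.01661798  0.06396004  0.01094658]
```

```bash
python3 -m handwheel '[[-0.9,[-0.4,-0.3,5],[0,0,0]],[-0.9,[0,0,5],[0,0,0]],[-0.9,[0,0,3],[0,0,0]],[-0.9,[0,0,3],[0,0,0]],[-0.9,[0,0,3],[0,0,0]],[-0.9,[0,0,2],[0,0,0]],[-0.9,[0,0,0],[0,0,0]]]'
python3 - <<'E'
from h import *
go(.5095,.3236,.1,-6.5);print(bot.state()["force"],bot.state()["ft_torque"])
E
```

```text
clock: 24.23
position: [0.509, 0.3234, 0.1184]
ee_rot: [-0.0, 0.746, 0.666, -0.0]
force: [-0.5, 0.0, -3.2]
width: 0.0122
finger_force: 97.8
tcp [0.509  0.3234 0.1184] shift [ 0.3  0.5 18.4] turn -0.0 j6 0.619 zaxis [-9.e-04 -4.e-04 -1.e+00] clock 24.2333
[-5.00674660e-01  2.82046753e-03 -3.18234967e+00] [ 0.03993999  0.02698404 -0.00893218]
```

```bash
python3 -m handwheel '[[-0.9,[0,0,4],[0,0,0]],[-0.9,[0,0,4],[0,0,0]],[-0.9,[0,0,3],[0,0,0]],[-0.9,[0,0,2],[0,0,0]],[-0.9,[0,0,2],[0,0,0]],[-0.9,[0,0,0],[0,0,0]]]'
python3 -m handwheel '[[-0.9,[0,0,1],[0,0,0]],[-0.9,[0,0,1],[0,0,0]],[-0.9,[0,0,1],[0,0,0]],[-0.9,[0,0,0],[0,0,0]],[-0.9,[0,0,0],[0,0,0]]]'
python3 - <<'E'
from h import *
go(.5095,.3236,.1,-6.5);print(bot.state()["force"],bot.state()["ft_torque"])
E
```

```text
clock: 24.73
position: [0.509, 0.3234, 0.1035]
ee_rot: [-0.0, 0.746, 0.666, -0.0]
force: [0.8, -0.0, -4.3]
width: 0.0127
finger_force: 97.8
clock: 25.15
position: [0.5092, 0.3235, 0.1011]
ee_rot: [-0.0, 0.746, 0.666, 0.0]
force: [0.5, 1.3, -4.0]
width: 0.0127
finger_force: 97.8
tcp [0.5092 0.3235 0.1011] shift [0.1 0.3 1.1] turn -0.0 j6 0.619 zaxis [-0.  0. -1.] clock 25.15
[ 0.53065142  1.28059361 -4.02947105] [0.05181885 0.0432447  0.01987029]
```

```bash
python3 -m handwheel '[[-0.9,[0,0,1],[0,0,0]],[-0.9,[0,0,1],[0,0,0]],[-0.9,[0,0,0.5],[0,0,0]],[-0.9,[0,0,0],[0,0,0]],[-0.9,[0,0,0],[0,0,0]]]'
python3 - <<'E'
from h import *
go(.5095,.3236,.1,-6.5);print(bot.state()["force"],bot.state()["ft_torque"])
E
```

```text
clock: 25.57
position: [0.5094, 0.3236, 0.0995]
ee_rot: [0.0, 0.746, 0.666, 0.0]
force: [-3.2, -2.0, 4.1]
width: 0.0126
finger_force: 98.9
tcp [0.5094 0.3236 0.0995] shift [-0.   0.1 -0.5] turn -0.0 j6 0.619 zaxis [ 8.e-04  5.e-04 -1.e+00] clock 25.5667
[-3.18299649 -2.03421489  4.11615751] [-0.21232698  0.45478591 -0.03572136]
```

```bash
python3 -m handwheel '[[-0.3,[0,0,0],[0,0,0]],[-0.3,[0,0,0],[0,0,0]],[-0.3,[0,0,0],[0,0,0]],[-0.3,[0,0,0],[0,0,0]],[-0.3,[0,0,-10],[0,0,0]],[-0.3,[0,0,-30],[0,0,0]],[0.5,[0,0,-30],[0,0,0]],[1,[0,0,-30],[0,0,0]]]' 40
python3 -m handwheel '[[1,[0,0,0],[0,0,-7]],[1,[0,0,0],[0,0,-7]],[1,[0,0,0],[0,0,-7]],[1,[0,0,0],[0,0,-7]],[1,[0,0,0],[0,0,-7]],[1,[0,0,0],[0,0,-7]],[1,[0,0,0],[0,0,-7]],[1,[0,0,0],[0,0,-7]]]'
python3 -m handwheel '[[1,[0,0,0],[0,0,-7]],[1,[0,0,0],[0,0,-7]],[1,[0,0,0],[0,0,-7]],[1,[0,0,0],[0,0,-7]],[1,[0,0,0],[0,0,-6]],[1,[0,0,0],[0,0,0]],[1,[0,0,0],[0,0,0]]]'
python3 - <<'E'
from h import *
go(.4689,-.0856,.12,83.5)
c=cam("wrist");cv2.imwrite("pics/w7.png",cv2.resize(c["image"],(784,588)))
a=np.radians(-6.5);f=(.5093,.3236)
for s,t,z in[(99,69,82),(99,-69,82),(-99,69,82),(-99,-69,82)]: print(s,t,(proj(c,[f[0]+s/1e3*np.cos(a)-t/1e3*np.sin(a),f[1]+s/1e3*np.sin(a)+t/1e3*np.cos(a),z/1e3],True)*1.4).round(1))
E
```

```text
clock: 26.23
position: [0.509, 0.3234, 0.2005]
ee_rot: [-0.0, 0.746, 0.666, -0.0]
force: [-0.0, -0.5, 0.2]
width: 0.0532
finger_force: 0.0
clock: 26.9
position: [0.5093, 0.3236, 0.1995]
ee_rot: [0.0, 0.344, 0.939, 0.0]
force: [0.2, 0.4, 0.6]
width: 0.0851
finger_force: 0.0
clock: 27.48
position: [0.5093, 0.3235, 0.1993]
ee_rot: [0.0, 0.059, 0.998, 0.0]
force: [-0.1, 0.4, 0.5]
width: 0.0858
finger_force: 0.0
tcp [0.5093 0.3235 0.1993] shift [  -7.8 -411.1   79. ] turn -0.2 j6 -0.949 zaxis [ 6.e-04  4.e-04 -1.e+00] clock 27.4833
99 69 [491.5 438. ]
99 -69 [281.3 438.8]
-99 69 [511.6 118. ]
-99 -69 [258.7 119. ]
```

View pics/w7.png

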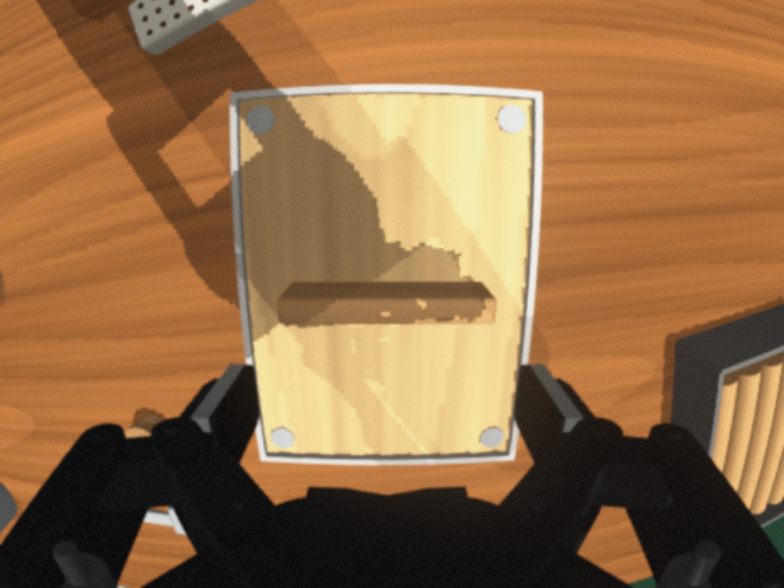

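```bash
python3 -m handwheel '[[1,[-0.6,-31.6,0],[0,0,0]],[1,[-0.6,-31.6,0],[0,0,0]],[1,[-0.6,-31.6,0],[0,0,0]],[1,[-0.6,-31.6,0],[0,0,0]],[1,[-0.6,-31.6,0],[0,0,0]],[1,[-0.6,-31.6,0],[0,0,0]],[1,[-0.6,-31.6,7],[0,0,0]]]'
python3 -m handwheel '[[1,[-0.6,-31.6,7],[0,0,0]],[1,[-0.6,-31.6,7],[0,0,0]],[1,[-0.6,-31.6,7],[0,0,0]],[1,[-0.6,-31.6,7],[0,0,0]],[1,[-0.6,-31.6,7],[0,0,0]],[1,[-0.6,-31.6,7],[0,0,0]],[1,[0,0,0],[0,0,0]],[1,[0,0,0],[0,0,0]]]'
python3 - <<'E'
from h import *
import pickle
go(.4689,-.0856,.015,83.5)
c=cam("wrist");pickle.dump(c,open("w8.pkl","wb"));cv2.imwrite("pics/w8.png",cv2.resize(c["image"],(784,588)))
print([(proj(c,[.4689+.031*np.cos(k),-.0856+.031*np.sin(k),.028],True)*1.4).round(0).tolist() for k in np.arange(4)*np.pi/2],proj(c,[.4689,-.0856,.028],True)*1.4)
E
```

```text
clock: 28.12
position: [0.4884, 0.102, 0.1933]
ee_rot: [0.002, 0.058, 0.998, 0.0]
force: [0.4, -0.4, 0.1]
width: 0.0856
finger_force: 0.0
clock: 28.78
position: [0.4698, -0.0867, 0.1495]
ee_rot: [-0.0, 0.06, 0.998, 0.0]
force: [0.1, -0.1, 0.6]
width: 0.0857
finger_force: 0.0
tcp [ 0.4698 -0.0867  0.1495] shift [  0.9   0.9 134.5] turn -0.3 j6 -1.711 zaxis [-4.e-04  4.e-04 -1.e+00] clock 28.7833
[[394.0, 340.0], [441.0, 283.0], [381.0, 236.0], [334.0, 296.0]] [387.42691893 289.63183868]
```

View pics/w8.png

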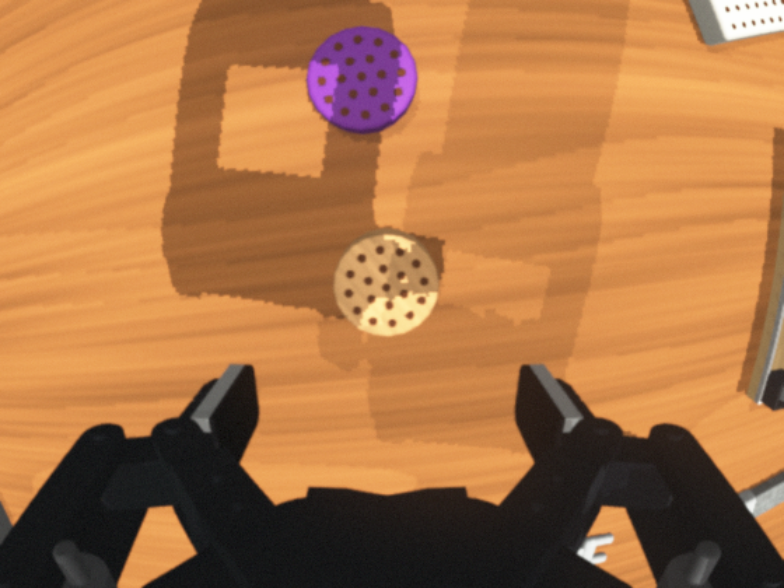

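```bash
python3 -m handwheel '[[1,[3,0.7,30],[0,0,0]],[1,[0,0,30],[0,0,0]],[1,[0,0,30],[0,0,0]],[1,[0,0,25],[0,0,0]],[1,[0,0,13],[0,0,0]],[1,[0,0,5],[0,0,0]],[1,[0,0,0],[0,0,0]],[1,[0,0,0],[0,0,0]]]' 40
python3 -m handwheel '[[0.2,[0,0,0],[0,0,0]],[0.2,[0,0,0],[0,0,0]],[0.2,[0,0,0],[0,0,0]],[0.2,[0,0,0],[0,0,0]],[0.2,[0,0,0],[0,0,0]],[0.2,[0,0,0],[0,0,0]]]' 40
python3 -m handwheel '[[0.2,[0,0,-15],[0,0,0]],[0.2,[0,0,-30],[0,0,0]],[0.2,[0,0,-35],[0,0,0]],[0.2,[0,0,-35],[0,0,0]],[0.2,[0,0,-35],[0,0,0]],[0.2,[0,0,-30],[0,0,0]],[0.2,[0,0,0],[0,0,0]],[0.2,[0,0,0],[0,0,0]]]' 40
python3 - <<'E'
from h import *
a=np.radians(-6.5);f=(.5093,.3236)
for s in(58,-58): go(f[0]+s/1e3*np.cos(a),f[1]+s/1e3*np.sin(a),.2,83.5)
E
```

```text
clock: 29.5
position: [0.4681, -0.0839, 0.0177]
ee_rot: [0.001, 0.057, 0.998, -0.0]
force: [0.3, 0.0, 0.1]
width: 0.0853
finger_force: 0.0
clock: 30.0
position: [0.4684, -0.0846, 0.0184]
ee_rot: [0.002, 0.057, 0.998, -0.0]
force: [-0.3, 1.3, 6.4]
width: 0.0609
finger_force: 42.9
clock: 30.67
position: [0.4681, -0.0847, 0.199]
ee_rot: [0.003, 0.057, 0.998, -0.0]
force: [0.3, 0.0, -1.1]
width: 0.0606
finger_force: 43.6
tcp [ 0.4681 -0.0847  0.199 ] shift [-52.3 410.4  -1. ] turn -0.1 j6 -1.713 zaxis [ 0.005  -0.0012 -1.    ] clock 30.6667
tcp [ 0.4681 -0.0847  0.199 ] shift [ 63.7 410.3  -1.5] turn -0.1 j6 -1.713 zaxis [ 0.005  -0.0012 -1.    ] clock 30.6667
```

```bash
python3 -m handwheel '[[0.2,[4.5,29.3,0],[0,0,0]],[0.2,[4.5,29.3,0],[0,0,0]],[0.2,[4.5,29.3,0],[0,0,0]],[0.2,[4.5,29.3,0],[0,0,0]],[0.2,[4.5,29.3,0],[0,0,0]],[0.2,[4.5,29.3,0],[0,0,0]],[0.2,[4.5,29.3,0],[0,0,0]]]'
python3 -m handwheel '[[0.2,[4.5,29.3,0],[0,0,0]],[0.2,[4.5,29.3,0],[0,0,0]],[0.2,[4.5,29.3,0],[0,0,0]],[0.2,[4.5,29.3,0],[0,0,0]],[0.2,[4.5,29.3,0],[0,0,0]],[0.2,[4.5,29.3,0],[0,0,0]],[0.2,[4.5,29.3,0],[0,0,0]]]'
python3 -m handwheel '[[0.2,[0,0,0],[0,0,0]],[0.2,[0,0,0],[0,0,0]],[0.2,[0,0,0],[0,0,0]],[0.2,[0,0,0],[0,0,0]]]'
python3 - <<'E'
from h import *
a=np.radians(-6.5);f=(.5093,.3236);s=-58
go(f[0]+s/1e3*np.cos(a),f[1]+s/1e3*np.sin(a),.1015,83.5)
E
```

```text
clock: 31.25
position: [0.4583, 0.1242, 0.195]
ee_rot: [-0.001, 0.057, 0.998, -0.0]
force: [0.1, -0.5, 0.2]
width: 0.0602
finger_force: 43.6
clock: 31.83
position: [0.4505, 0.3314, 0.1947]
ee_rot: [-0.001, 0.057, 0.998, -0.001]
force: [0.9, -1.3, -0.8]
width: 0.0601
finger_force: 43.6
clock: 32.17
position: [0.4514, 0.3292, 0.1959]
ee_rot: [-0.0, 0.058, 0.998, -0.0]
force: [-0.2, -0.5, 0.2]
width: 0.0605
finger_force: 43.7
tcp [0.4514 0.3292 0.1959] shift [-0.3  1.1 94.4] turn -0.1 j6 -0.891 zaxis [-9.e-04 -8.e-04 -1.e+00] clock 32.1667
```

```bash
python3 -m handwheel '[[0.2,[0,1,25],[0,0,0]],[0.2,[0,0,30],[0,0,0]],[0.2,[0,0,20],[0,0,0]],[0.2,[0,0,10],[0,0,0]],[0.2,[0,0,5],[0,0,0]],[0.2,[0,0,2],[0,0,0]],[0.2,[0,0,0],[0,0,0]],[0.2,[0,0,0],[0,0,0]]]' 40
python3 -m handwheel '[[0.2,[0,0,1],[0,0,0]],[0.2,[0,0,0],[0,0,0]],[0.2,[0,0,0],[0,0,0]]]' 40
python3 - <<'E'
from h import *
go(.4514,.33,.1015,83.5);print(bot.state()["force"])
E
```

```text
clock: 32.83
position: [0.4522, 0.3315, 0.1062]
ee_rot: [0.001, 0.057, 0.998, 0.001]
force: [0.4, 0.6, -1.4]
width: 0.0606
finger_force: 43.7
clock: 33.08
position: [0.4517, 0.3314, 0.1042]
ee_rot: [0.0, 0.057, 0.998, 0.0]
force: [-0.1, -0.2, -0.5]
width: 0.0607
finger_force: 43.7
tcp [0.4517 0.3314 0.1042] shift [ 0.1 -1.4  2.7] turn -0.0 j6 -0.89 zaxis [ 8.e-04  6.e-04 -1.e+00] clock 33.0833
[-0.0990716  -0.20753153 -0.45927224]
```

```bash
python3 -m handwheel '[[0.2,[0,-1,1],[0,0,0]],[0.2,[0,0,1],[0,0,0]],[0.2,[0,0,0],[0,0,0]],[0.2,[0,0,0],[0,0,0]],[0.2,[0,0,0],[0,0,0]]]' 40
python3 -m handwheel '[[0.9,[0,0,0],[0,0,0]],[0.9,[0,0,0],[0,0,0]],[0.9,[0,0,0],[0,0,0]],[0.9,[0,0,0],[0,0,0]],[0.9,[0,0,-10],[0,0,0]],[0.9,[0,0,-30],[0,0,0]],[0.9,[0,0,-30],[0,0,0]],[0.9,[0,0,-30],[0,0,0]]]' 40
python3 - <<'E'
from h import *
go(.6416,.0907,.15,83.5)
E
```

```text
clock: 33.5
position: [0.4514, 0.3302, 0.1016]
ee_rot: [-0.0, 0.057, 0.998, 0.0]
force: [0.1, 0.1, -0.3]
width: 0.0606
finger_force: 43.7
clock: 34.17
position: [0.4512, 0.3301, 0.2036]
ee_rot: [-0.0, 0.057, 0.998, 0.0]
force: [1.0, 0.5, -0.3]
width: 0.0813
finger_force: 0.0
tcp [0.4512 0.3301 0.2036] shift [-216.5 -216.1   53.5] turn -0.0 j6 -0.891 zaxis [-0.  0. -1.] clock 34.1667
```

```bash
python3 -m handwheel '[[0.9,[-21.6,-21.6,0],[0,0,0]],[0.9,[-21.6,-21.6,0],[0,0,0]],[0.9,[-21.6,-21.6,0],[0,0,0]],[0.9,[-21.6,-21.6,0],[0,0,0]],[0.9,[-21.6,-21.6,0],[0,0,0]],[0.9,[-21.6,-21.6,0],[0,0,0]],[0.9,[-21.6,-21.6,0],[0,0,0]],[0.9,[-21.6,-21.6,10],[0,0,0]]]'
python3 -m handwheel '[[0.9,[-21.6,-21.6,20],[0,0,0]],[0.9,[-21.6,-21.6,20],[0,0,0]],[0.9,[0,0,3],[0,0,0]],[0.9,[0,0,0],[0,0,0]],[0.9,[0,0,0],[0,0,0]]]'
python3 - <<'E'
from h import *
import pickle
go(.6416,.0907,.019,83.5)
c=cam("wrist");pickle.dump(c,open("w9.pkl","wb"));i=c["image"]
p=proj(c,[.6416,.0907,.035],True);print(p*1.4,[(proj(c,[.6416+.021*np.cos(k),.0907+.021*np.sin(k),.027],True)*1.4).round(0).tolist() for k in np.arange(4)*np.pi/2])
x,y=p.astype(int);r=75
t=cam("top");s=cam("scene")
A=cv2.resize(i[y-r:y+r,x-r:x+r],(400,400));B=cv2.resize(t["image"][140:310,60:200],(395,480))
print(x,y);C=np.zeros((480,800,3),np.uint8);C[:400,:400]=A;C[:,402:797]=B;cv2.imwrite("pics/k.png",C)
E
```

```text
clock: 34.83
position: [0.6051, 0.1377, 0.1949]
ee_rot: [0.002, 0.057, 0.998, 0.001]
force: [1.1, 0.3, 1.0]
width: 0.0811
finger_force: 0.0
clock: 35.25
position: [0.6413, 0.0914, 0.1494]
ee_rot: [0.0, 0.057, 0.998, 0.0]
force: [-0.3, 0.6, -0.5]
width: 0.0812
finger_force: 0.0
tcp [0.6413 0.0914 0.1494] shift [ -0.3  -0.8 130.4] turn -0.0 j6 -1.372 zaxis [ 5.e-04  5.e-04 -1.e+00] clock 35.25
[384.47143062 295.04278279] [[389.0, 325.0], [421.0, 287.0], [380.0, 256.0], [348.0, 295.0]]
274 210
```

View pics/k.png

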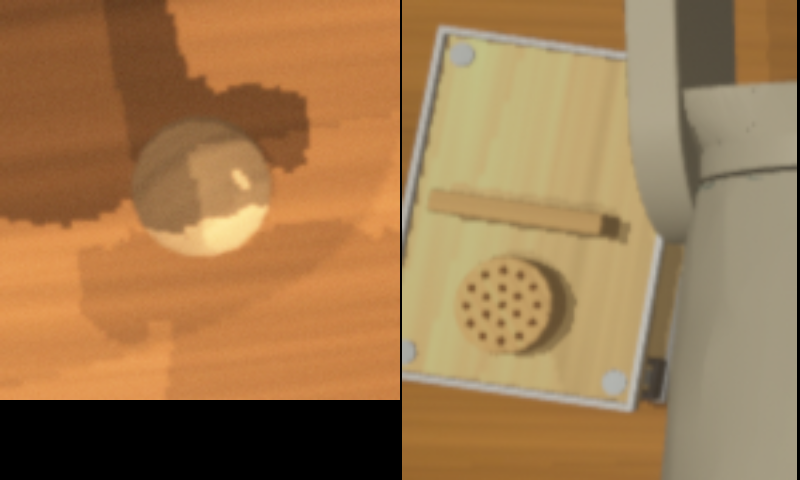

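```bash
python3 -m handwheel '[[0.6,[1.5,-0.5,30],[0,0,0]],[0.6,[0,0,30],[0,0,0]],[0.6,[0,0,30],[0,0,0]],[0.6,[0,0,22],[0,0,0]],[0.6,[0,0,12],[0,0,0]],[0.6,[0,0,5],[0,0,0]],[0.6,[0,0,0],[0,0,0]],[0.6,[0,0,0],[0,0,0]]]' 40
python3 -m handwheel '[[-0.3,[0,0,0],[0,0,0]],[-0.3,[0,0,0],[0,0,0]],[-0.3,[0,0,0],[0,0,0]],[-0.3,[0,0,0],[0,0,0]],[-0.3,[0,0,0],[0,0,0]],[-0.3,[0,0,0],[0,0,0]],[-0.3,[0,0,0],[0,0,0]]]' 40
python3 -m handwheel '[[-0.3,[0,0,-10],[0,0,0]],[-0.3,[0,0,-30],[0,0,0]],[-0.3,[0,0,-35],[0,0,0]],[-0.3,[0,0,-35],[0,0,0]],[-0.3,[0,0,-35],[0,0,0]],[-0.3,[0,0,-30],[0,0,0]],[-0.3,[0,0,0],[0,0,0]],[-0.3,[0,0,0],[0,0,0]]]' 40
python3 - <<'E'
from h import *
a=np.radians(-6.5);f=(.5093,.3236)
for s in(58,): go(f[0]+s/1e3*np.cos(a),f[1]+s/1e3*np.sin(a),.2,83.5)
E
```

```text
clock: 36.07
position: [0.6408, 0.0911, 0.0217]
ee_rot: [0.001, 0.057, 0.998, 0.0]
force: [0.8, -0.6, 0.5]
width: 0.0683
finger_force: 0.0
clock: 36.65
position: [0.6409, 0.0908, 0.0217]
ee_rot: [0.002, 0.057, 0.998, 0.0]
force: [-0.5, 0.2, 6.5]
width: 0.0403
finger_force: 40.7
clock: 37.32
position: [0.6406, 0.0907, 0.198]
ee_rot: [0.003, 0.057, 0.998, 0.0]
force: [0.2, 0.7, -2.1]
width: 0.0406
finger_force: 40.5
tcp [0.6406 0.0907 0.198 ] shift [ 99.  216.4  -2.3] turn -0.0 j6 -1.373 zaxis [ 5.3e-03  5.0e-04 -1.0e+00] clock 37.3167
```

```bash
python3 -m handwheel '[[-0.3,[12.4,27,0],[0,0,0]],[-0.3,[12.4,27,0],[0,0,0]],[-0.3,[12.4,27,0],[0,0,0]],[-0.3,[12.4,27,0],[0,0,0]],[-0.3,[12.4,27,0],[0,0,0]],[-0.3,[12.4,27,0],[0,0,0]],[-0.3,[12.4,27,0],[0,0,0]],[-0.3,[12.4,27,0],[0,0,0]]]'
python3 -m handwheel '[[-0.3,[0,0,0],[0,0,0]],[-0.3,[0,0,0],[0,0,0]],[-0.3,[0,0,0],[0,0,0]],[-0.3,[0,0,0],[0,0,0]]]'
python3 - <<'E'
from h import *
a=np.radians(-6.5);f=(.5093,.3236);s=58
go(f[0]+s/1e3*np.cos(a),f[1]+s/1e3*np.sin(a),.104,83.5)
E
```

```text
clock: 37.98
position: [0.5646, 0.3176, 0.1927]
ee_rot: [-0.001, 0.057, 0.998, -0.001]
force: [0.9, 0.4, -0.2]
width: 0.0401
finger_force: 40.5
clock: 38.32
position: [0.5661, 0.3154, 0.1938]
ee_rot: [-0.001, 0.058, 0.998, -0.0]
force: [0.7, -0.8, -1.2]
width: 0.0407
finger_force: 40.5
tcp [0.5661 0.3154 0.1938] shift [-0.7  1.8 89.8] turn -0.1 j6 -1.004 zaxis [-1.2e-03 -8.0e-04 -1.0e+00] clock 38.3167
```

```bash
python3 -m handwheel '[[-0.3,[-0.5,1,25],[0,0,0]],[-0.3,[0,0,25],[0,0,0]],[-0.3,[0,0,18],[0,0,0]],[-0.3,[0,0,10],[0,0,0]],[-0.3,[0,0,5],[0,0,0]],[-0.3,[0,0,2],[0,0,0]],[-0.3,[0,0,0],[0,0,0]],[-0.3,[0,0,0],[0,0,0]]]' 40
python3 -m handwheel '[[-0.3,[0,0,1],[0,0,0]],[-0.3,[0,0,0],[0,0,0]],[-0.3,[0,0,0],[0,0,0]],[-0.3,[0,0,0],[0,0,0]]]' 40
python3 - <<'E'
from h import *
go(.567,.317,.104,83.5);print(bot.state()["force"])
E
```

```text
clock: 38.98
position: [0.5672, 0.3177, 0.1112]
ee_rot: [0.001, 0.057, 0.998, 0.001]
force: [-0.4, -0.1, 0.4]
width: 0.0401
finger_force: 40.6
clock: 39.32
position: [0.5666, 0.3177, 0.109]
ee_rot: [0.0, 0.057, 0.998, 0.0]
force: [-0.2, 0.1, -0.4]
width: 0.04
finger_force: 40.6
tcp [0.5666 0.3177 0.109 ] shift [-0.5 -0.6  5. ] turn -0.0 j6 -1.003 zaxis [ 5.e-04  3.e-04 -1.e+00] clock 39.3167
[-0.19079659  0.12224496 -0.4452388 ]
```

```bash
python3 -m handwheel '[[-0.3,[0,-0.5,2],[0,0,0]],[-0.3,[0,0,1.5],[0,0,0]],[-0.3,[0,0,1],[0,0,0]],[-0.3,[0,0,0],[0,0,0]],[-0.3,[0,0,0],[0,0,0]],[-0.3,[0,0,0],[0,0,0]]]' 40
python3 - <<'E'
from h import *
go(.567,.317,.104,83.5);print(bot.state()["force"])
E
```

```text
clock: 39.82
position: [0.5664, 0.3171, 0.1041]
ee_rot: [-0.0, 0.057, 0.998, 0.0]
force: [0.9, 0.9, -0.4]
width: 0.0404
finger_force: 40.6
tcp [0.5664 0.3171 0.1041] shift [-0.6 -0.   0.1] turn -0.0 j6 -1.003 zaxis [-0.e+00  1.e-04 -1.e+00] clock 39.8167
[ 0.87856965  0.88966335 -0.44941948]
```

```bash
python3 -m handwheel '[[-0.3,[0,0,0.7],[0,0,0]],[-0.3,[0,0,0],[0,0,0]],[-0.3,[0,0,0],[0,0,0]],[0.05,[0,0,0],[0,0,0]],[0.3,[0,0,0],[0,0,0]],[0.6,[0,0,0],[0,0,0]],[0.6,[0,0,0],[0,0,0]]]' 40
python3 -m handwheel '[[0.6,[0,0,-10],[0,0,0]],[0.6,[0,0,-25],[0,0,0]],[0.6,[0,0,-30],[0,0,0]],[0.6,[0,0,-30],[0,0,0]],[0.6,[0,-30,0],[0,0,0]],[0.6,[0,-30,0],[0,0,0]],[0.6,[0,-30,0],[0,0,0]],[0.6,[0,-30,0],[0,0,0]]]' 40
python3 -m handwheel '[[0.6,[0,-30,0],[0,0,0]],[0.6,[0,-30,0],[0,0,0]],[0.6,[0,-30,0],[0,0,0]],[0.6,[0,-30,0],[0,0,0]],[0.6,[0,-30,0],[0,0,0]],[0.6,[0,-30,0],[0,0,0]],[0.6,[0,0,0],[0,0,0]],[0.6,[0,0,0],[0,0,0]]]'
python3 - <<'E'
from h import *
t=cam("top")["image"][130:310,50:210];s=cam("scene")["image"][130:330,340:530]
C=np.hstack([cv2.resize(t,(400,450)),cv2.resize(s,(400,450))]);cv2.imwrite("pics/end.png",C)
E
```

```text
clock: 40.4
position: [0.5664, 0.3171, 0.1033]
ee_rot: [-0.0, 0.057, 0.998, 0.0]
force: [-0.6, -0.1, 0.2]
width: 0.0684
finger_force: 0.0
clock: 41.07
position: [0.5525, 0.1967, 0.1994]
ee_rot: [0.001, 0.057, 0.998, 0.0]
force: [0.3, -0.6, 0.1]
width: 0.0683
finger_force: 0.0
clock: 41.73
position: [0.5323, 0.0179, 0.1994]
ee_rot: [0.001, 0.058, 0.998, 0.0]
force: [-0.3, 0.7, 0.4]
width: 0.0682
finger_force: 0.0
```

View pics/end.png

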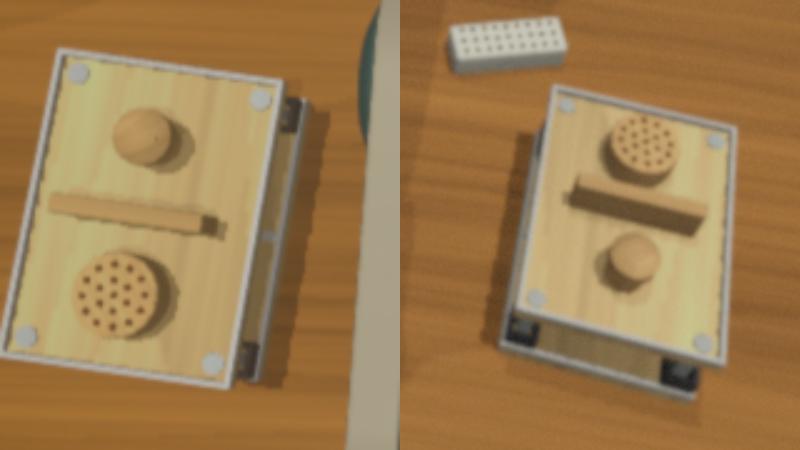

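The end picture shows the upper frame level on the lower one. The knob (143,137) and the round stock (116,295) stand one in each bay beside the rib, and the robot is clear.

```bash
python3 -c "
from workcell import bot
print(bot.finish_job())"
```

```text
the job is handed in; nothing more can be done
None
```

The job is done and handed in at about 42 s of the 144 s: the block stock and long handle lie in the lower frame, the upper frame is seated on its four posts, and the round stock and knob stand one in each upper bay; the hand-in call returned no verdict.

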